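Load and lock the rinse carrier, then set the supply valve

ROBOT

A 7-joint arm with a two-finger parallel gripper is mounted at the origin on the work surface. World frame = base frame: x ahead of the robot, y to its left, z up, the work surface at z = 0. Lengths are in mm, angles in degrees, forces in N, time in s.
With the tool pointing down it reaches from about 400 to 875 mm from the base axis. Payload 6.5 kg.
Tool frame: the origin (TCP) lies at the very end of the fingers, on their centre line; the grasp point (between the pads) lies 19 mm behind it; z points along the fingers, y is the line along which they close (so a half turn about z gives the same grasp; the last joint's range is limited). The gripper opens to 85 mm and grips with 20 to 120 N. Pads are 22 mm wide; open, the fingers measure 114 mm over their backs; the gripper's body (76 mm by 85 mm) begins 54 mm behind the grasp point. The pads swing forward as they close: fully open they stand 13 mm farther back than shut.
Start: joints at [73.213, 30.733, -0.252, 88.115, 0.149, 61.152, -4.079], TCP at [146.156, -633.347, 231.29] pointing down, gripper open.
Joint ranges: [-154.64, 154.64], [-21.42, 123.67], [-72.66, 72.17], [13.99, 137.28], [-74.86, 254.86], [10.95, 109.41], [-158.01, 158.01]. Speed limits (degrees/s): [136.94, 136.94, 180, 180, 180, 180, 180].

INTERFACE

Orientations are given as [roll, pitch, yaw] about the fixed x, y, z axes, in that order (R = Rz(yaw) Ry(pitch) Rx(roll)).
In Python, from cell import arm, vision, workorder gives the robot as it stands.
- The arm moves only by the tool jog_arm, never from a script. Its argument "rows" is a list that holds one entry, the list of rows, each a list of 6 numbers: the shift along the tool's x, y, z as a fraction of full scale, then the turn, a rotation vector about the tool's x, y, z as a fraction of full scale. A call has exactly 10 rows; each row is the pose to reach, as a shift and turn from the pose commanded when the call began, along the tool's axes at that moment; what a row does not reach only later rows make up. Full scale, the value 1, is 200 mm for a shift and 45 degrees for a turn. A row lasts 1/12 s, in which the tool goes at most 41.7 mm and 7.16 degrees, less where a joint would pass 70% of its speed; a pose out of reach is approached as far as the arm can. A call with a number of a shift or a turn outside -1 to 1 is refused whole. A call with a gripper value outside its range is refused whole. "grip" is the opening, from 0 (shut) to 1 (fully open), set as the call begins (left out, the last holds). The fingers move at their own pace and stop on an object; the grip force is fixed at half the most. Time passes only in rows, so rows that repeat a pose let the fingers close, or fill a call up. It gives the time, the measured TCP pose, the force, the opening and the grip force at its end, in the units of the state.
- arm.get_state(): the state, without advancing time (a new reading comes with each control period).
- vision.grab_frame(name): name is "scene" or "side" or "wrist"; returns the picture (480x640x3 uint8, blue, green, red); there is no depth.
- vision.camera_params(name): a dict with "camera_matrix" (3x3 intrinsics, pixels), "distortion" ([k1, k2, p1, p2, k3] as OpenCV has them; the pictures are not rectified), "extrinsics" (4x4, takes a point from camera to world coordinates). Camera axes: x right, y up, looking along -z (the intrinsics and any distortion apply to the point x, -y, -z); pixel columns grow to the right and rows downward; lengths in mm; the calibration is good to about 2 mm. A picture is of the moment at which its call begins: read the wrist's pose just before it. camera_params takes no time and is no camera call; for the wrist camera it gives the pose at the moment of the call.
- workorder.hand_in(): hands the job in; it is judged then, once.
The state is a dict: "clock": time; "qpos": joint angles; "joint_velocities": joint speeds; "joint_efforts": joint torques, N m; "eef_pos": TCP position; "tcp_rot": TCP orientation; "ft_force": force on the tool from outside, world axes, zero at the start; "wrist_torque": the same for the moment, N m; "gripper_width": finger opening in mm; "grip_force": force on a finger pad.
Only numpy, scipy, OpenCV 4.12 (cv2) and the standard library are available. Lean on these libraries where they do the work, as an engineer would, in place of code of your own. Each camera call takes 0.05 s, during which the arm holds its last target. There are 200 camera calls.

TASK

Change the rinse bottles over on the lab bench: first shut the ball valve (lever straight across the pipe), then stand every small white rinse bottle on the bench upright in the sliding carrier, one per cell, while the carrier is still pulled out. Then slide the carrier fully home in its dock and drop the steel lock pin from its parking block fully down through the dock's fork and the carrier's tongue, and last of all set the valve half open, its lever on the long middle mark at 45 degrees. Leave the other things on the bench where they are.

Things in the scene. Friction and masses are not known exactly. Their poses are not given: they have to be found in the camera images.
- dock: Fixed white base plate of the rinse dock, 160 (x) x 390 (y) x 10 mm high; origin at the centre of its underside, z up. Its own -y end carries an aluminium fork (two 50 x 50 mm plates one over the other, holed); the carrier slides on it along its own y.
- carrier (a joint): Slide of the carrier on the dock, in m: 0 = pulled out (towards the dock's own +y), 0.060 = fully home at its stop (towards the dock's -y, at the fork). Stays where it is left; moving it takes 4 to 6 N. Its -y end has a steel tongue, 8 mm thick, with a 13 mm hole that lines up with the fork's when home.
- carrier_floor (a point): Centre of the carrier's inner floor, 17 mm above the bench; axes parallel to the dock's. The carrier is a grey open crate, 136 (x) x 202 (y) mm outside, walls and dividers 3 mm thick, rims 49 mm above this point; 2 (x) by 3 (y) open cells about 63 mm square, cell centres at x = +-0.033, y = -0.066, 0, +0.066 m from this point.
- push_plate (a point): Centre of the outer (+y) face, 84 mm above the bench, of the steel push plate at the carrier's +y end. The plate is upright, 80 mm wide (x), 10 mm thick (y), from 46 to 101 mm above the bench, 28 mm from the carrier's end wall, joined to it by a ledge whose top is 64 mm up. Push it along the dock's -y to slide the carrier home.
- fork_hole (a point): Centre of the mouth of the fork's hole, 70 mm above the bench; the hole is vertical, 13 mm across, chamfered 2 mm. It passes the upper plate (62-70 mm above the bench), the carrier's tongue (51-59 mm) when home, and the lower plate (40-48 mm), with free space below. A 12 mm wall, as high as the fork, joins its plates at the -y end.
- valve: Fixed brass ball valve on a steel foot plate 100 x 110 mm; origin under its centre on the bench. Its pipe runs along its own x. A round white dial, 90 mm across, at a height of 92 mm under the lever has three black marks: shut (its -y), open (its -x) and a long one halfway, at 45 degrees.
- lever (a joint): Angle of the valve's lever in rad, turning about the vertical: 0 = shut, the lever points along the valve's own -y (across the pipe); it grows clockwise seen from above to 1.571 = fully open, the lever along the valve's -x (in line with the pipe). 0.785 = half open. Stops at both ends; stays where it is left; friction 0.15 N m.
- lever_axis (a point): Point on the lever's turning axis, 127 mm above the bench, axes parallel to the valve's.
- lever_grip (a point): Point on the lever's middle line, 75 mm from its turning axis, 127 mm above the bench. The lever is a steel bar 14 mm wide and 22 mm high (116 to 138 mm above the bench) reaching 100 mm from the axis.
- park: Fixed white block, 60 x 60 x 30 mm, in which the pin is parked in a central vertical hole 12.5 mm across and 24 mm deep; origin at the centre of its underside.
- pin: Loose steel lock pin: shank 10 mm across and 52 mm long with a chamfered tip, and on top a round head 26 mm across and 30 mm high (82 mm in all). Origin at the centre of its tip, z along it towards the head. At the start it stands in the park block, tip 6 mm above the bench.
- bottle1: White plastic rinse bottle, one of up to five alike (absent ones read None): body 50 mm across to a height of 60 mm, tapering to a 28 mm neck, grey round cap 34 mm across from 80 to 105 mm above its foot. Part full, about 180 g, most of it low down, so it slides rather than tips when knocked. Origin at the centre of its foot, z up towards its cap.
- bottle2: White plastic rinse bottle, one of up to five alike (absent ones read None): body 50 mm across to a height of 60 mm, tapering to a 28 mm neck, grey round cap 34 mm across from 80 to 105 mm above its foot. Part full, about 180 g, most of it low down, so it slides rather than tips when knocked. Origin at the centre of its foot, z up towards its cap.
- bottle3: White plastic rinse bottle, one of up to five alike (absent ones read None): body 50 mm across to a height of 60 mm, tapering to a 28 mm neck, grey round cap 34 mm across from 80 to 105 mm above its foot. Part full, about 180 g, most of it low down, so it slides rather than tips when knocked. Origin at the centre of its foot, z up towards its cap.
- bottle4: White plastic rinse bottle, one of up to five alike (absent ones read None): body 50 mm across to a height of 60 mm, tapering to a 28 mm neck, grey round cap 34 mm across from 80 to 105 mm above its foot. Part full, about 180 g, most of it low down, so it slides rather than tips when knocked. Origin at the centre of its foot, z up towards its cap.
- bottle5: White plastic rinse bottle, one of up to five alike (absent ones read None): body 50 mm across to a height of 60 mm, tapering to a 28 mm neck, grey round cap 34 mm across from 80 to 105 mm above its foot. Part full, about 180 g, most of it low down, so it slides rather than tips when knocked. Origin at the centre of its foot, z up towards its cap.
- marker: Bystander, not to be moved: felt marker lying on the bench, 130 mm long, 16 mm thick; origin under its centre.
- steel_jar: Bystander, not to be moved: open steel beaker, 80 mm across, 70 mm high; origin under its centre.
- card_box: Bystander, not to be moved: open cardboard box, 100 x 130 x 70 mm; origin under its centre.
- grey_bin: Bystander, not to be moved: open grey plastic bin, 140 x 220 x 90 mm; origin under its centre.
- tape_roll: Bystander, not to be moved: roll of paper tape lying flat, 56 mm across, 18 mm high; origin under its centre.
Not all that is in view belongs to the job. What is shaped like the bottle4 but orange is not meant.

How it is judged:
By the outcome, as a careful person would: the job done as asked, in the order asked, and still so for the second after the job is handed in, with the robot touching nothing.
Of bottle1, bottle2, bottle3, bottle4, bottle5 only 3 to 5 are there at a start; the rules pass over those that are not, and their reading is None.
At some moment in a run one of bottle1, bottle2, bottle3, bottle4, bottle5 may be knocked a few centimetres aside while the robot is not near it.
It also fails if it takes over 208 s, if anything falls off the work surface, if the arm or the gripper's body presses on something with over 40 N, if the wrist force passes 120 N, or if a joint passes its speed limit or range.

## Working session

There is one attempt and no reset: what is moved stays moved. The work goes in short steps, Python scripts to look and compute and a tool call to move; the robot and the scene stay as the last step left them, time stands still between calls to the robot, and variables do not carry over. Pictures are saved under pics/ and viewed, at most 14 in all, crops included, and the job is handed in when it is done.

Besides the shell and the picture viewer there is one more tool, called after ">>>" in YAML: its name, and indented under it one key for each argument. jog_arm: Moves the arm, as the interface text tells. Shift numbers are shares of 200 mm and turn numbers shares of 45 degrees, none past 1 either way. Its arguments: {"type":"object","properties":{"rows":{"type":"array"},"grip":{"type":"number"}},"required":["rows"]}

```bash
ls; mkdir -p pics; cat > h.py <<'E'
import numpy as np, cv2
from scipy.spatial.transform import Rotation as Ro
from cell import arm, vision, workorder
def save(name,fn,crop=None,scale=1):
    p=vision.camera_params(name); im=vision.grab_frame(name); cv2.imwrite(f'pics/raw_{fn}.png',im)
    if crop: x0,y0,x1,y1=crop; im=im[y0:y1,x0:x1]
    if scale!=1: im=cv2.resize(im,None,fx=scale,fy=scale,interpolation=cv2.INTER_CUBIC)
    cv2.imwrite(f'pics/{fn}.png',im)
    np.savez(f'pics/{fn}.npz',K=np.array(p['camera_matrix']),D=np.array(p['distortion'],float),E=np.array(p['extrinsics']))
def load(fn):
    d=np.load(f'pics/{fn}.npz'); return d['K'],d['D'],d['E']
def px2w(fn,pts,z):
    K,D,E=load(fn); u=cv2.undistortPoints(np.array(pts,float).reshape(-1,1,2),K,D).reshape(-1,2)
    z=np.broadcast_to(z,len(u)); out=[]
    for (a,b),h in zip(u,z):
        d=E[:3,:3]@np.array([a,-b,-1]); c=E[:3,3]; out.append(c+d*(h-c[2])/d[2])
    return np.array(out).round(1)
def w2px(fn,P):
    K,D,E=load(fn); P=np.array(P,float).reshape(-1,3); q=(P-E[:3,3])@E[:3,:3]; q=q*[1,-1,-1]
    return cv2.projectPoints(q,np.zeros(3),np.zeros(3),K,D)[0].reshape(-1,2).round(1)
def st():
    s=arm.get_state(); print(s['clock'],np.round(s['eef_pos'],1),np.round(s['tcp_rot'],2),'q',np.round(s['qpos'],1),'F',np.round(s['ft_force'],1),'w',s['gripper_width'],s['grip_force']); return s
def go(x,y,z,yaw=None):
    "shift in tool axes (fraction) and turn about tool z to reach a tool-down pose"
    s=st(); R=Ro.from_euler('xyz',s['tcp_rot'],degrees=True)
    d=R.inv().apply(np.array([x,y,z])-s['eef_pos'])
    t=np.zeros(3)
    if yaw is not None: t=(R.inv()*Ro.from_euler('xyz',[180,0,yaw],degrees=True)).as_rotvec(degrees=True)
    print('shift',(d/200).round(4),'turn',(t/45).round(4))
E
python3 - <<'E'
from h import *
st()
for n in ['scene','side','wrist']: save(n,n+'0')
for n in ['scene0','side0']:
    K,D,E=load(n); print(K.round(1).tolist(),D,E.round(2).tolist())
E
```

```text
pics
0.0 [ 146.  -632.7  230.4] [-1.799e+02  1.000e-02  1.300e+01] q [73.2 30.8 -0.3 88.2  0.1 61.2 -4.1] F [ 0.7 -0.6  0.5] w 85.40007933823402 0.0
[[592.2, 0.0, 315.3], [0.0, 592.2, 231.5], [0.0, 0.0, 1.0]] [-0.05926295  0.          0.          0.          0.        ] [[0.67, -0.57, 0.47, 1186.64], [0.74, 0.52, -0.43, -591.71], [0.0, 0.64, 0.77, 1269.46], [0.0, 0.0, 0.0, 1.0]]
[[460.2, 0.0, 320.0], [0.0, 460.2, 238.0], [0.0, 0.0, 1.0]] [-0.0814404  0.         0.         0.         0.       ] [[0.85, 0.39, -0.35, 25.27], [-0.52, 0.62, -0.59, -738.35], [-0.02, 0.68, 0.73, 1089.47], [0.0, 0.0, 0.0, 1.0]]
```

View pics/scene0.png

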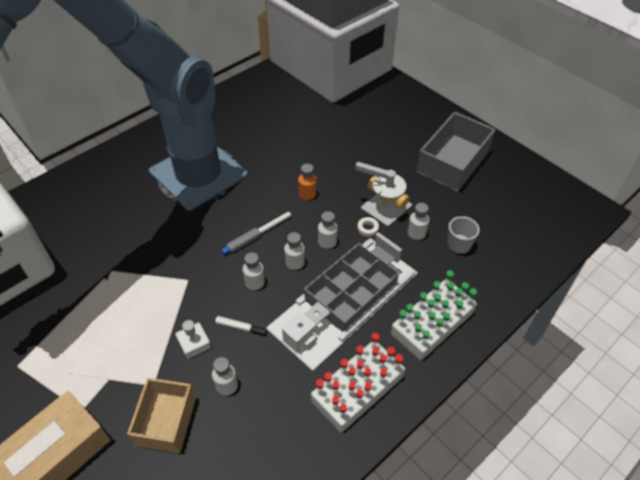

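View pics/side0.png

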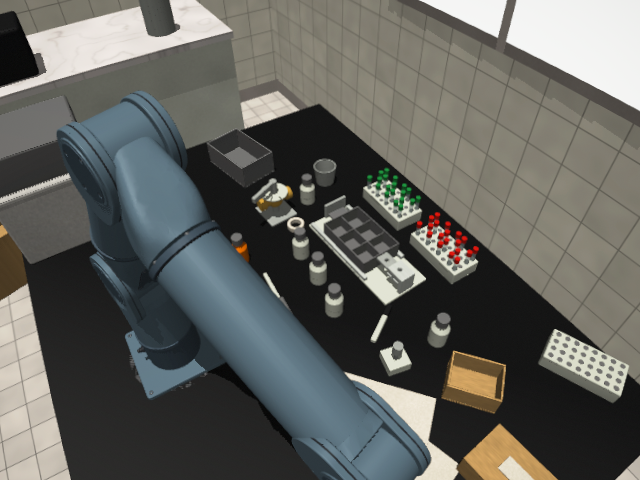

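The scene picture shows five white bottles at about (253,272), (294,251), (328,230), (419,221) and (224,377). The valve is at (388,188), the parked pin at (193,338), the fork at (302,327) and the orange decoy at (307,183).

```bash
python3 - <<'E'
import cv2
im=cv2.imread('pics/raw_scene0.png')
for n,(x0,y0,x1,y1),s in [('a',(280,145,480,295),4),('b',(165,240,365,390),4)]:
    cv2.imwrite(f'pics/crop_{n}.png',cv2.resize(im[y0:y1,x0:x1],None,fx=s,fy=s,interpolation=cv2.INTER_CUBIC))
E
```

```text
(no output)
```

View pics/crop_a.png

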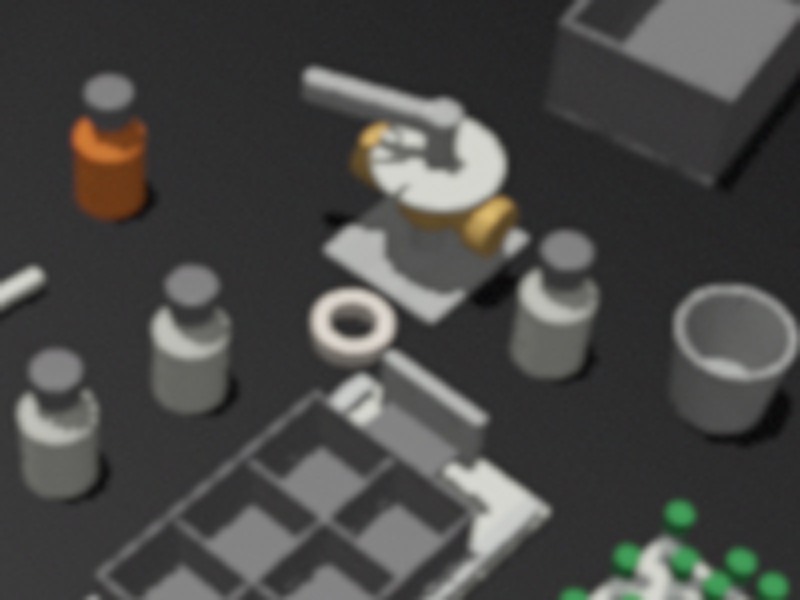

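View pics/crop_b.png

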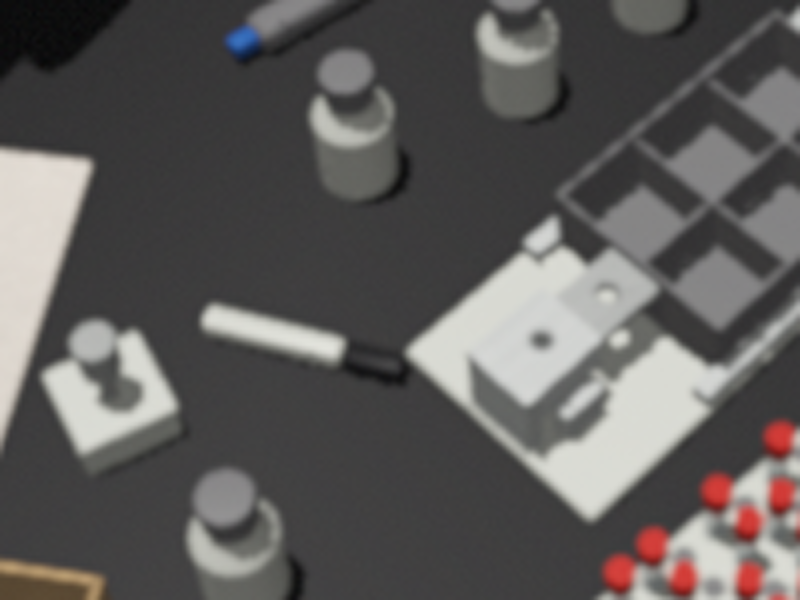

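```bash
cat > m.py <<'E'
from h import *
a=lambda x,y:(280-.375+x/4,145-.375+y/4)
b=lambda x,y:(165-.375+x/4,240-.375+y/4)
L=[('B1',a(192,286),105),('B2',a(56,370),105),('B3',b(346,73),105),('B4',a(567,251),105),('B5',b(224,497),105),('orange',a(108,92),105),('pin',b(94,341),88),
('rim -+',a(318,393),66),('rim ++',a(474,516),66),('rim --',b(560,192),66),('fork',b(541,340),70),('tongue',b(608,292),59),
('dock--',b(408,350),10),('dock+-',b(590,520),10),('dock++',a(549,510),10),
('hub',a(444,108),138),('tip',a(306,73),138),('dial',a(438,163),92),('footW',a(325,248),4),('footS',a(432,322),4),('footE',a(527,238),4),
('pp L',a(392,352),101),('pp R',a(486,420),101),('tapec',a(353,320),18),('jar',a(735,330),70),('park1',b(43,376),30),('park2',b(133,330),30),('park3',b(180,405),30),('park4',b(90,455),30)]
for n,p,z in L: print(n,px2w('scene0',[p],z)[0])
E
python3 m.py
```

```text
B1 [455.4 110.8 105. ]
B2 [449.4  -0.9 105. ]
B3 [ 429.2 -121.5  105. ]
B4 [598.8 315.9 105. ]
B5 [ 611.  -348.2  105. ]
orange [283.8 189.5 105. ]
pin [ 473.1 -341.8   88. ]
rim -+ [553.1 132.6  66. ]
rim ++ [687.9 135.9  66. ]
rim -- [563.3 -64.8  66. ]
fork [ 635.8 -143.4   70. ]
tongue [632.6 -88.   59. ]
dock-- [ 559.3 -185.9   10. ]
dock+- [ 717.8 -178.9   10. ]
dock++ [694.4 209.8  10. ]
hub [473.1 326.3 138. ]
tip [386.3 280.6 138. ]
dial [478.3 321.2  92. ]
footW [429.3 267.3   4. ]
footS [528.8 273.9   4. ]
footE [520.1 382.6   4. ]
pp L [579.4 170.2 101. ]
pp R [657.2 174.4 101. ]
tapec [498.2 224.9  18. ]
jar [702.8 373.4  70. ]
park1 [ 437.7 -366.1   30. ]
park2 [ 447.4 -307.5   30. ]
park3 [ 508.2 -316.3   30. ]
park4 [ 500.1 -374.9   30. ]
```

```bash
cat > plan.py <<'E'
from h import *
def rel(p0,y0,p1,y1):
    "row for tool-down poses: shift in tool axes /200, turn about tool z /45"
    R=Ro.from_euler('xyz',[180,0,y0],degrees=True)
    d=R.inv().apply(np.array(p1,float)-p0)/200
    return [round(float(v),3)+0. for v in d]+[0,0,round(-(y1-y0)/45,3)+0.]
def plan(p0,y0,wps):
    "start pose (commanded), list of (x,y,z,yaw): one call per row printed"
    p0=np.array(p0,float)
    for w in wps:
        p1=np.array(w[:3],float); y1=w[3]
        r=np.array(rel(p0,y0,p1,y1)); n=int(max(1,np.ceil(max(abs(r).max()/1.0,np.linalg.norm(p1-p0)/380)-1e-6)))
        for i in range(1,n+1):
            a=p0+(p1-p0)*(i-1)/n; b=p0+(p1-p0)*i/n; ya=y0+(y1-y0)*(i-1)/n; yb=y0+(y1-y0)*i/n
            print(w if i==n else '  ..',rel(a,ya,b,yb))
        p0,y0=p1,y1
def arc(c,r,z,h0,h1,n=10,yo=180):
    "rows on an arc about c, lever headings h0..h1, tool yaw = heading - yo"
    P=lambda h:np.array([c[0]+r*np.cos(np.radians(h)),c[1]+r*np.sin(np.radians(h)),z])
    print([rel(P(h0),h0-yo,P(h),h-yo) for h in h0+(h1-h0)*np.arange(1,n+1)/n])
E
python3 - <<'E'
from plan import *
h=np.radians(207.8);g=[474.5+75*np.cos(h),325+75*np.sin(h)];print(g)
plan([146.156,-633.347,231.29],13,[(480,-330,231,93),(600,-100,231,93),(480,200,231,60),(408,290,231,27.8),(408,290,108,27.8)])
E
```

```text
[np.float64(408.1564268588687), np.float64(290.0210019745081)]
  .. [0.984, -0.551, 0.001, 0, 0, -0.889]
(480, -330, 231, 93) [1.108, 0.21, 0.001, 0, 0, -0.889]
  .. [0.559, 0.33, 0.0, 0, 0, 0.0]
(600, -100, 231, 93) [0.559, 0.33, 0.0, 0, 0, 0.0]
  .. [0.765, -0.26, 0.0, 0, 0, 0.367]
(480, 200, 231, 60) [0.659, -0.467, 0.0, 0, 0, 0.367]
(408, 290, 231, 27.8) [0.21, -0.537, 0.0, 0, 0, 0.716]
(408, 290, 108, 27.8) [0.0, 0.0, 0.615, 0, 0, 0.0]
```

>>> jog_arm:
  rows:
    - [[0.25, -0.14, 0, 0, 0, -0.15], [0.45, -0.25, 0, 0, 0, -0.3], [0.6, -0.34, 0, 0, 0, -0.45], [0.8, -0.45, 0, 0, 0, -0.6], [0.98, -0.55, 0, 0, 0, -0.75], [0.98, -0.55, 0, 0, 0, -0.889], [0.98, -0.55, 0, 0, 0, -0.889], [0.98, -0.55, 0, 0, 0, -0.889], [0.98, -0.55, 0, 0, 0, -0.889], [0.98, -0.55, 0, 0, 0, -0.889]]

```text
clock: 0.98
eef_pos: [310.7, -483.4, 231.1]
tcp_rot: [-180.0, 0.1, 52.8]
ft_force: [-0.5, -0.2, 0.7]
gripper_width: 85.4
grip_force: 0.0
```

```bash
sed -i 's#abs(r).max()/1.0#abs(r).max()/0.85#' plan.py; python3 - <<'E'
from plan import *
s=st(); save('wrist','w_pin')
p=s['eef_pos'];plan(p,s['tcp_rot'][2],[(480,-330,231,92.8),(600,-100,231,92.8),(480,200,231,60),(408,290,231,27.8),(408,290,108,27.8)])
E
```

```text
0.9833 [ 310.7 -483.4  231.1] [-1.7997e+02  5.0000e-02  5.2770e+01] q [ 62.2  24.  -12.3  99.3   6.   57.3  10.4] F [-0.5 -0.2  0.7] w 85.38855493819537 0.0
  .. [0.561, 0.105, 0.0, 0, 0, np.float64(-0.445)]
(480, -330, 231, 92.8) [0.492, 0.291, 0.0, 0, 0, np.float64(-0.445)]
  .. [0.56, 0.328, 0.0, 0, 0, 0.0]
(600, -100, 231, 92.8) [0.56, 0.328, 0.0, 0, 0, 0.0]
  .. [0.764, -0.263, 0.0, 0, 0, 0.364]
(480, 200, 231, 60) [0.658, -0.468, 0.0, 0, 0, 0.364]
(408, 290, 231, 27.8) [0.21, -0.537, 0.0, 0, 0, 0.716]
(408, 290, 108, 27.8) [0.0, 0.0, 0.615, 0, 0, 0.0]
```

>>> jog_arm:
  rows:
    - [[0.56, 0.105, 0, 0, 0, -0.445], [0.56, 0.105, 0, 0, 0, -0.445], [0.56, 0.105, 0, 0, 0, -0.445], [0.56, 0.105, 0, 0, 0, -0.445], [0.56, 0.105, 0, 0, 0, -0.445], [0.56, 0.105, 0, 0, 0, -0.445], [0.56, 0.105, 0, 0, 0, -0.445], [0.56, 0.105, 0, 0, 0, -0.445], [0.56, 0.105, 0, 0, 0, -0.445], [0.56, 0.105, 0, 0, 0, -0.445]]

```text
clock: 1.87
eef_pos: [395.9, -405.9, 231.3]
tcp_rot: [-180.0, 0.0, 72.9]
ft_force: [0.5, -0.2, -0.6]
gripper_width: 85.1
grip_force: 0.0
```

>>> jog_arm:
  rows:
    - [[0.49, 0.29, 0, 0, 0, -0.445], [0.49, 0.29, 0, 0, 0, -0.445], [0.49, 0.29, 0, 0, 0, -0.445], [0.49, 0.29, 0, 0, 0, -0.445], [0.49, 0.29, 0, 0, 0, -0.445], [0.49, 0.29, 0, 0, 0, -0.445], [0.49, 0.29, 0, 0, 0, -0.445], [0.49, 0.29, 0, 0, 0, -0.445], [0.49, 0.29, 0, 0, 0, -0.445], [0.49, 0.29, 0, 0, 0, -0.445]]

```text
clock: 2.7
eef_pos: [480.1, -329.2, 231.3]
tcp_rot: [-180.0, 0.0, 93.0]
ft_force: [0.2, 0.0, -0.8]
gripper_width: 85.3
grip_force: 0.0
```

```bash
python3 - <<'E'
from plan import *
s=st(); save('wrist','w_pin2')
K,D,E=load('w_pin2'); print(K.round(1).tolist(),E.round(2).tolist())
print(w2px('w_pin2',[(473,-342,88),(611,-348,105),(636,-143,70)]))
E
```

```text
2.7 [ 480.1 -329.2  231.3] [-1.7999e+02  2.0000e-02  9.2960e+01] q [ 48.2  26.1 -24.3  97.7  12.3  58.8  22.7] F [ 0.2  0.  -0.8] w 85.30696939390434 0.0
[[346.2, 0.0, 313.8], [0.0, 346.2, 240.0], [0.0, 0.0, 1.0]] [[1.0, -0.05, -0.02, 476.84], [0.05, 0.95, 0.31, -248.62], [-0.0, -0.31, 0.95, 375.51], [0.0, 0.0, 0.0, 1.0]]
[[304.1 238.7]
 [466.3 259.7]
 [522.8   1.9]]
```

View pics/w_pin2.png

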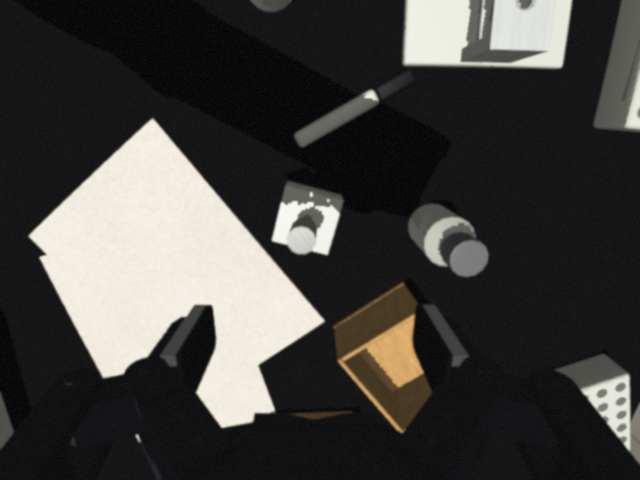

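The wrist picture shows the pin head at (302,238), B5's cap at (468,257) and the fork hole at (525,2). All are within 3 px of the scene estimates.

>>> jog_arm:
  rows:
    - [[0.56, 0.328, 0, 0, 0, 0], [0.56, 0.328, 0, 0, 0, 0], [0.56, 0.328, 0, 0, 0, 0], [0.56, 0.328, 0, 0, 0, 0], [0.56, 0.328, 0, 0, 0, 0], [1, 0.656, 0, 0, 0, 0], [1, 0.656, 0, 0, 0, 0], [1, 0.656, 0, 0, 0, 0], [1, 0.656, 0, 0, 0, 0], [1, 0.656, 0, 0, 0, 0]]

```text
clock: 3.58
eef_pos: [601.3, -121.3, 231.1]
tcp_rot: [-180.0, -0.0, 93.2]
ft_force: [-0.5, -0.9, -0.6]
gripper_width: 85.0
grip_force: 0.0
```

```bash
python3 - <<'E'
from plan import *
s=st(); save('wrist','w_car')
print(px2w('w_pin2',[(302,238),(468,257),(525,2)],[88,105,70]),px2w('w_pin2',[(405,283),(338,358),(333,328)],70))
print(w2px('w_car',[(636,-143,70),(553.1,132.6,66),(687.9,135.9,66),(563.3,-64.8,66),(455.4,110.8,105),(449.4,-.9,105)]))
plan(s['eef_pos'],s['tcp_rot'][2],[(480,200,231,60),(408,290,231,27.8),(408,290,108,27.8)])
E
```

```text
3.5833 [ 601.3 -121.3  231.1] [-179.98   -0.     93.16] q [ 26.4  29.7 -26.9  92.8  14.8  61.1  -1.5] F [-0.5 -0.9 -0.6] w 84.99617266955079 0.0
[[ 471.1 -341.5   88. ]
 [ 612.  -345.5  105. ]
 [ 637.8 -142.9   70. ]] [[ 572.6 -388.    70. ]
 [ 514.  -477.9   70. ]
 [ 506.2 -441.7   70. ]]
[[ 349.   244.2]
 [ 266.6 -116.7]
 [ 447.9 -107.6]
 [ 273.1  153.7]
 [ 110.3 -118.8]
 [ 112.3   60.5]]
  .. [0.819, -0.258, 0.0, 0, 0, np.float64(0.368)]
(480, 200, 231, 60) [0.711, -0.481, 0.0, 0, 0, np.float64(0.368)]
(408, 290, 231, 27.8) [0.21, -0.537, 0.0, 0, 0, 0.716]
(408, 290, 108, 27.8) [0.0, 0.0, 0.615, 0, 0, 0.0]
```

View pics/w_car.png

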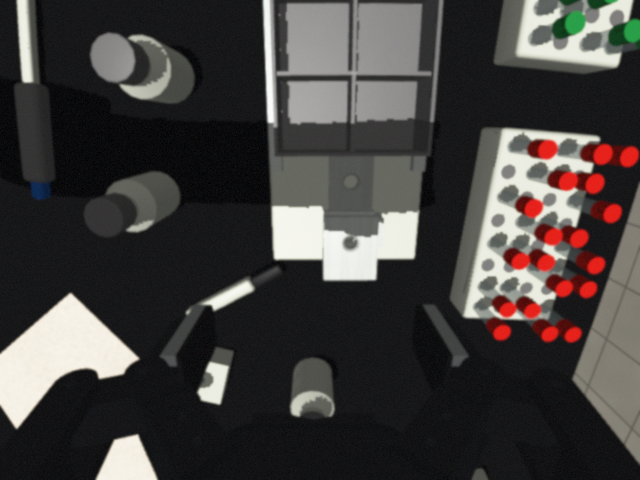

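The carrier view has the fork hole at (350,243), the tongue hole at (350,181), the carrier's front corners at (274,153) and (433,155), B2's cap at (112,57) and B3's at (104,215).

>>> jog_arm:
  rows:
    - [[0.82, -0.26, 0, 0, 0, 0.368], [0.82, -0.26, 0, 0, 0, 0.368], [0.82, -0.26, 0, 0, 0, 0.368], [0.82, -0.26, 0, 0, 0, 0.368], [0.82, -0.26, 0, 0, 0, 0.368], [0.82, -0.26, 0, 0, 0, 0.368], [0.82, -0.26, 0, 0, 0, 0.368], [0.82, -0.26, 0, 0, 0, 0.368], [0.82, -0.26, 0, 0, 0, 0.368], [0.82, -0.26, 0, 0, 0, 0.368]]

```text
clock: 4.47
eef_pos: [540.7, 37.2, 231.0]
tcp_rot: [-180.0, 0.0, 76.3]
ft_force: [0.0, -0.2, 0.6]
gripper_width: 85.2
grip_force: 0.0
```

>>> jog_arm:
  rows:
    - [[0.71, -0.48, 0, 0, 0, 0.368], [0.71, -0.48, 0, 0, 0, 0.368], [0.71, -0.48, 0, 0, 0, 0.368], [0.71, -0.48, 0, 0, 0, 0.368], [0.71, -0.48, 0, 0, 0, 0.368], [0.71, -0.48, 0, 0, 0, 0.368], [0.71, -0.48, 0, 0, 0, 0.368], [0.71, -0.48, 0, 0, 0, 0.368], [0.71, -0.48, 0, 0, 0, 0.368], [0.71, -0.48, 0, 0, 0, 0.368]]

```text
clock: 5.3
eef_pos: [480.9, 198.1, 231.2]
tcp_rot: [180.0, 0.0, 59.8]
ft_force: [-0.0, -0.7, -0.7]
gripper_width: 85.1
grip_force: 0.0
```

```bash
python3 - <<'E'
from plan import *
s=st(); save('wrist','w_lev')
print(px2w('w_car',[(350,243),(350,181),(274,153),(433,155),(112,57),(104,215)],[70,59,66,66,105,105]))
h=np.radians(np.array([207.8,229.2,274.2]))
print(w2px('w_lev',[(473,326,138),(386.3,280.6,138)]))
plan(s['eef_pos'],s['tcp_rot'][2],[(408,290,231,27.8),(408,290,108,27.8)])
E
```

```text
5.3 [480.9 198.1 231.2] [1.7999e+02 3.0000e-02 5.9770e+01] q [ -5.1  20.5 -27.5 106.5  11.3  55.8 -67.7] F [-0.  -0.7 -0.7] w 85.06931893065736 0.0
[[ 636.9 -141.7   70. ]
 [ 633.1  -85.9   59. ]
 [ 564.1  -64.2   66. ]
 [ 703.2  -57.8   66. ]
 [ 449.4    1.5  105. ]
 [ 429.7 -117.2  105. ]]
[[201.8  86. ]
 [140.4 212.5]]
(408, 290, 231, 27.8) [0.213, -0.546, 0.001, 0, 0, np.float64(0.71)]
(408, 290, 108, 27.8) [0.0, 0.0, 0.615, 0, 0, 0.0]
```

View pics/w_lev.png

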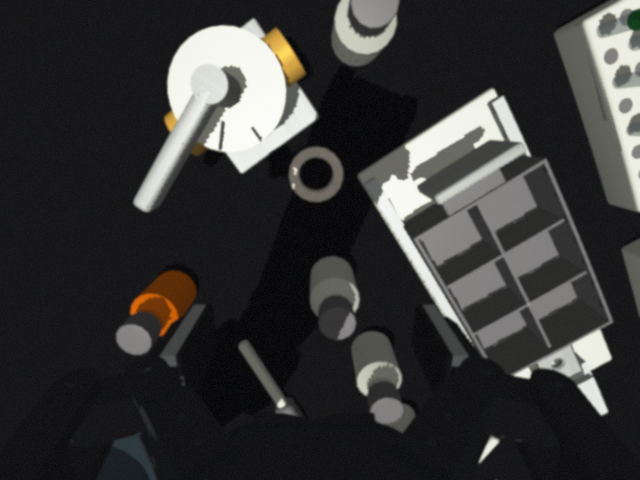

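The lever's hub is at (209,83) and its tip at about (147,208). The dial is centred at (227,88), with the half mark at (222,136) and the shut mark at (257,133).

```bash
python3 - <<'E'
from plan import *
P=px2w('w_lev',[(209,83),(147,208),(227,88),(222,136),(257,133),(333,322),(386,410),(374,10)],[138,138,92,92,92,105,105,105]);print(P)
for a,b in [(0,1),(2,3),(2,4)]: d=P[b]-P[a]; print(np.degrees(np.arctan2(d[1],d[0]))%360,np.linalg.norm(d))
c=np.array([474.5,326])
for i in (3,4): d=P[i][:2]-c; print(np.degrees(np.arctan2(d[1],d[0]))%360)
E
```

```text
[[478.  325.1 138. ]
 [392.6 280.7 138. ]
 [479.3 326.1  92. ]
 [456.  298.8  92. ]
 [481.1 286.6  92. ]
 [453.2 115.9 105. ]
 [449.6   0.7 105. ]
 [597.1 314.5 105. ]]
207.47020658539452 96.25237659403533
229.51991111453515 35.891224554199894
272.60914187398134 39.540991388684226
235.77853660267368
279.5094792175529
```

```bash
python3 - <<'E'
from plan import *
s=st()
plan(s['eef_pos'],s['tcp_rot'][2],[(411,290.9,231,27.5),(411,290.9,108,27.5)])
arc((477.5,325.5),75,108,207.5,241.5); arc((477.5,325.5),75,108,241.5,275.5)
E
```

```text
5.35 [480.7 198.4 231.2] [1.7999e+02 2.0000e-02 5.9800e+01] q [ -5.1  20.5 -27.5 106.5  11.3  55.8 -67.7] F [ 0.2  0.2 -0.7] w 85.3207633517127 0.0
(411, 290.9, 231, 27.5) [0.224, -0.534, 0.001, 0, 0, np.float64(0.718)]
(411, 290.9, 108, 27.5) [0.0, 0.0, 0.615, 0, 0, 0.0]
[[0.001, 0.022, 0.0, 0, 0, np.float64(-0.076)], [0.003, 0.044, 0.0, 0, 0, np.float64(-0.151)], [0.006, 0.066, 0.0, 0, 0, np.float64(-0.227)], [0.011, 0.088, 0.0, 0, 0, np.float64(-0.302)], [0.016, 0.11, 0.0, 0, 0, np.float64(-0.378)], [0.024, 0.131, 0.0, 0, 0, np.float64(-0.453)], [0.032, 0.151, 0.0, 0, 0, np.float64(-0.529)], [0.041, 0.171, 0.0, 0, 0, np.float64(-0.604)], [0.052, 0.191, 0.0, 0, 0, np.float64(-0.68)], [0.064, 0.21, 0.0, 0, 0, np.float64(-0.756)]]
[[0.001, 0.022, 0.0, 0, 0, np.float64(-0.076)], [0.003, 0.044, 0.0, 0, 0, np.float64(-0.151)], [0.006, 0.066, 0.0, 0, 0, np.float64(-0.227)], [0.011, 0.088, 0.0, 0, 0, np.float64(-0.302)], [0.016, 0.11, 0.0, 0, 0, np.float64(-0.378)], [0.024, 0.131, 0.0, 0, 0, np.float64(-0.453)], [0.032, 0.151, 0.0, 0, 0, np.float64(-0.529)], [0.041, 0.171, 0.0, 0, 0, np.float64(-0.604)], [0.052, 0.191, 0.0, 0, 0, np.float64(-0.68)], [0.064, 0.21, 0.0, 0, 0, np.float64(-0.756)]]
```

>>> jog_arm:
  rows:
    - [[0.224, -0.534, 0, 0, 0, 0.718], [0.224, -0.534, 0, 0, 0, 0.718], [0.224, -0.534, 0, 0, 0, 0.718], [0.224, -0.534, 0, 0, 0, 0.718], [0.224, -0.534, 0, 0, 0, 0.718], [0.224, -0.534, 0, 0, 0, 0.718], [0.224, -0.534, 0, 0, 0, 0.718], [0.224, -0.534, 0, 0, 0, 0.718], [0.224, -0.534, 0, 0, 0, 0.718], [0.224, -0.534, 0, 0, 0, 0.718]]

```text
clock: 6.18
eef_pos: [410.6, 291.5, 231.2]
tcp_rot: [-180.0, 0.0, 27.6]
ft_force: [-0.7, -0.2, 0.1]
gripper_width: 85.6
grip_force: 0.0
```

>>> jog_arm:
  rows:
    - [[0, 0, 0.1, 0, 0, 0], [0, 0, 0.2, 0, 0, 0], [0, 0, 0.3, 0, 0, 0], [0, 0, 0.4, 0, 0, 0], [0, 0, 0.5, 0, 0, 0], [0, 0, 0.6, 0, 0, 0], [0, 0, 0.6, 0, 0, 0], [0, 0, 0.6, 0, 0, 0], [0, 0, 0.6, 0, 0, 0], [0, 0, 0.6, 0, 0, 0]]

```text
clock: 7.02
eef_pos: [411.1, 292.6, 112.6]
tcp_rot: [-180.0, -0.1, 27.6]
ft_force: [0.1, 0.7, -1.1]
gripper_width: 85.4
grip_force: 0.0
```

>>> jog_arm:
  rows:
    - [[0, 0, 0, 0, 0, 0], [0, 0, 0, 0, 0, 0], [0, 0, 0, 0, 0, 0], [0, 0, 0, 0, 0, 0], [0, 0, 0, 0, 0, 0], [0, 0, 0, 0, 0, 0], [0, 0, 0, 0, 0, 0], [0, 0, 0, 0, 0, 0], [0, 0, 0, 0, 0, 0], [0, 0, 0, 0, 0, 0]]
  grip: 0

```text
clock: 7.85
eef_pos: [410.6, 291.1, 111.5]
tcp_rot: [179.9, 0.0, 27.5]
ft_force: [-0.1, -3.7, 5.5]
gripper_width: 13.1
grip_force: 57.9
```

Gripped. Turning to shut.

>>> jog_arm:
  rows:
    - [[0.001, 0.022, 0, 0, 0, -0.076], [0.003, 0.044, 0, 0, 0, -0.151], [0.006, 0.066, 0, 0, 0, -0.227], [0.011, 0.088, 0, 0, 0, -0.302], [0.016, 0.11, 0, 0, 0, -0.378], [0.024, 0.131, 0, 0, 0, -0.453], [0.032, 0.151, 0, 0, 0, -0.529], [0.041, 0.171, 0, 0, 0, -0.604], [0.052, 0.191, 0, 0, 0, -0.68], [0.064, 0.21, 0, 0, 0, -0.756]]

```text
clock: 8.68
eef_pos: [440.8, 259.2, 111.5]
tcp_rot: [180.0, 0.2, 61.7]
ft_force: [-3.2, -4.0, 7.5]
gripper_width: 13.2
grip_force: 57.8
```

>>> jog_arm:
  rows:
    - [[0.001, 0.022, 0, 0, 0, -0.076], [0.003, 0.044, 0, 0, 0, -0.151], [0.006, 0.066, 0, 0, 0, -0.227], [0.011, 0.088, 0, 0, 0, -0.302], [0.016, 0.11, 0, 0, 0, -0.378], [0.024, 0.131, 0, 0, 0, -0.453], [0.032, 0.151, 0, 0, 0, -0.529], [0.041, 0.171, 0, 0, 0, -0.604], [0.052, 0.191, 0, 0, 0, -0.68], [0.064, 0.21, 0, 0, 0, -0.756]]

```text
clock: 9.52
eef_pos: [483.1, 249.7, 111.4]
tcp_rot: [-179.8, 0.3, 95.8]
ft_force: [-22.3, -8.6, 21.3]
gripper_width: 13.3
grip_force: 63.1
```

```bash
python3 -c "
from h import *
s=st();print(s['wrist_torque'])"
```

```text
9.5167 [483.1 249.7 111.4] [-179.81    0.25   95.77] q [ -4.5  35.2 -36.6 107.6  28.3  46.8 -50.3] F [-22.3  -8.6  21.3] w 13.341963099466094 63.0873441696167
[-1.39397623  4.52435722 -0.86015566]
```

>>> jog_arm:
  rows:
    - [[0, 0, 0, 0, 0, 0], [0, 0, 0, 0, 0, 0], [0, 0, 0, 0, 0, 0], [0, 0, 0, 0, 0, 0], [0, 0, -0.1, 0, 0, 0], [0, 0, -0.2, 0, 0, 0], [0, 0, -0.35, 0, 0, 0], [0, 0, -0.5, 0, 0, 0], [0, 0, -0.6, 0, 0, 0], [0, 0, -0.6, 0, 0, 0]]
  grip: 1

```text
clock: 10.35
eef_pos: [486.1, 254.0, 235.7]
tcp_rot: [179.6, -0.2, 95.7]
ft_force: [1.2, 1.3, -0.3]
gripper_width: 85.5
grip_force: 0.0
```

```bash
python3 - <<'E'
from plan import *
s=st(); save('wrist','w2'); save('scene','s2')
print(px2w('w_car',[(353,73),(353,155),(353,0)],66)); print(px2w('w_lev',[(415,237),(546,161),(609,320),(487,372),(506,249)],66))
E
python3 - <<'E'
import cv2,numpy as np
a=cv2.imread('pics/w2.png'); b=cv2.imread('pics/s2.png')[140:290,240:460]
b=cv2.resize(b,(800,545),interpolation=cv2.INTER_CUBIC)
cv2.imwrite('pics/s2c.png',b)
E
```

```text
10.35 [486.1 254.  235.7] [ 1.7959e+02 -1.6000e-01  9.5660e+01] q [ 1.00e-01  2.60e+01 -4.22e+01  1.02e+02  2.01e+01  5.93e+01 -4.39e+01] F [ 1.2  1.3 -0.3] w 85.47470011373106 0.0
[[627.3   3.9  66. ]
 [633.  -62.1  66. ]
 [622.9  57.2  66. ]]
[[554.7 134.7  66. ]
 [688.5 139.7  66. ]
 [698.  -56.3  66. ]
 [558.6 -48.2  66. ]
 [626.4  78.9  66. ]]
```

View pics/w2.png

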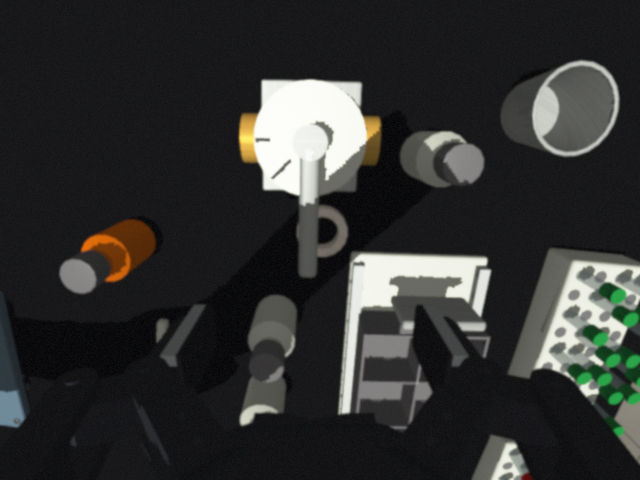

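The valve is shut: the lever points straight across the pipe, over the shut mark. B4's cap is at (462,163) and the half mark runs (272,178)-(290,160). Bottles next, B4 first.

```bash
cat > chk.py <<'E'
from h import *
CAP={'B1':(454,112.5),'B2':(449.5,0.3),'B3':(429.6,-119),'B4':(597.8,315),'B5':(611.7,-347)}
def check(fn,names):
    "shift of bottles since the first picture, by template match in the scene camera"
    save('scene',fn); t=cv2.imread('pics/raw_scene0.png'); im=cv2.imread(f'pics/raw_{fn}.png')
    for n in names:
        x,y=CAP[n]; u,v=w2px('scene0',[(x,y,85)])[0].round().astype(int)
        T=t[v-20:v+22,u-14:u+14]; m=30
        S=im[v-20-m:v+22+m,u-14-m:u+14+m]
        r=cv2.matchTemplate(S,T,cv2.TM_CCOEFF_NORMED); _,s,_,(i,j)=cv2.minMaxLoc(r)
        p=px2w('scene0',[(u,v),(u+i-m,v+j-m)],85); print(n,'score',round(s,2),'px',i-m,j-m,'now',(np.array([x,y])+(p[1]-p[0])[:2]).round(1))
E
python3 - <<'E'
from chk import *; from plan import *
check('c1',['B1','B2','B3','B4','B5'])
print(px2w('w2',[(462,163),(268,359)],105))
s=st()
plan(s['eef_pos'],s['tcp_rot'][2],[(597.3,314.5,231,92.9),(597.3,314.5,76,92.9)])
print('place');plan((597.3,314.5,76),92.9,[(597.3,314.5,231,92.9),(657.7,104.9,231,92.9),(657.7,104.9,95,92.9)])
E
```

```text
B1 score 0.83 px 1 1 now [458.3 112.1]
B2 score 0.96 px 0 0 now [4.495e+02 3.000e-01]
B3 score 0.99 px 0 0 now [ 429.6 -119. ]
B4 score 0.9 px 1 0 now [599.6 316.9]
B5 score 1.0 px 0 0 now [ 611.7 -347. ]
[[599.1 320.  105. ]
 [457.3 123.  105. ]]
10.5 [483.8 251.7 230.7] [-1.7998e+02  3.0000e-02  9.5650e+01] q [  0.   26.3 -42.  102.3  20.2  59.2 -43.9] F [ 0.4 -0.3 -0.4] w 85.5089149242164 0.0
(597.3, 314.5, 231, 92.9) [0.256, 0.596, -0.001, 0, 0, np.float64(0.061)]
(597.3, 314.5, 76, 92.9) [0.0, 0.0, 0.775, 0, 0, 0.0]
place
(597.3, 314.5, 231, 92.9) [0.0, 0.0, -0.775, 0, 0, 0.0]
  .. [-0.531, 0.124, 0.0, 0, 0, 0.0]
(657.7, 104.9, 231, 92.9) [-0.531, 0.124, 0.0, 0, 0, 0.0]
(657.7, 104.9, 95, 92.9) [0.0, 0.0, 0.68, 0, 0, 0.0]
```

>>> jog_arm:
  rows:
    - [[0.262, 0.6, 0, 0, 0, 0.061], [0.262, 0.6, 0, 0, 0, 0.061], [0.262, 0.6, 0, 0, 0, 0.061], [0.262, 0.6, 0, 0, 0, 0.061], [0.262, 0.6, 0, 0, 0, 0.061], [0.262, 0.6, 0, 0, 0, 0.061], [0.262, 0.6, 0, 0, 0, 0.061], [0.262, 0.6, 0, 0, 0, 0.061], [0.262, 0.6, 0, 0, 0, 0.061], [0.262, 0.6, 0, 0, 0, 0.061]]

```text
clock: 11.33
eef_pos: [598.0, 315.5, 231.7]
tcp_rot: [180.0, 0.0, 92.9]
ft_force: [-0.2, -0.2, 0.6]
gripper_width: 85.3
grip_force: 0.0
```

>>> jog_arm:
  rows:
    - [[0, 0, 0.1, 0, 0, 0], [0, 0, 0.2, 0, 0, 0], [0, 0, 0.3, 0, 0, 0], [0, 0, 0.4, 0, 0, 0], [0, 0, 0.5, 0, 0, 0], [0, 0, 0.6, 0, 0, 0], [0, 0, 0.7, 0, 0, 0], [0, 0, 0.77, 0, 0, 0], [0, 0, 0.77, 0, 0, 0], [0, 0, 0.77, 0, 0, 0]]

```text
clock: 12.17
eef_pos: [598.1, 315.8, 77.2]
tcp_rot: [-180.0, 0.0, 92.9]
ft_force: [-0.1, -0.3, 0.3]
gripper_width: 85.4
grip_force: 0.0
```

>>> jog_arm:
  rows:
    - [[0, 0, 0, 0, 0, 0], [0, 0, 0, 0, 0, 0], [0, 0, 0, 0, 0, 0], [0, 0, 0, 0, 0, 0], [0, 0, 0, 0, 0, 0], [0, 0, 0, 0, 0, 0], [0, 0, 0, 0, 0, 0], [0, 0, 0, 0, 0, 0], [0, 0, 0, 0, 0, 0], [0, 0, 0, 0, 0, 0]]
  grip: 0

```text
clock: 13.0
eef_pos: [599.1, 316.4, 78.4]
tcp_rot: [179.9, -0.0, 92.9]
ft_force: [0.3, -1.0, 5.7]
gripper_width: 32.3
grip_force: 59.7
```

```bash
python3 - <<'E'
from chk import *; from plan import *
st(); save('wrist','g1')
E
```

```text
13.0 [599.1 316.4  78.4] [ 1.799e+02 -4.000e-02  9.290e+01] q [-10.3  48.  -33.4  87.6  30.6  53.6 -50.5] F [ 0.3 -1.   5.7] w 32.31340961514738 59.690430362206826
```

>>> jog_arm:
  rows:
    - [[0, 0, -0.2, 0, 0, 0], [0, 0, -0.4, 0, 0, 0], [0, 0, -0.6, 0, 0, 0], [0, 0, -0.77, 0, 0, 0], [0, 0, -0.77, 0, 0, 0], [-0.15, 0.03, -0.77, 0, 0, 0], [-0.3, 0.07, -0.77, 0, 0, 0], [-0.45, 0.1, -0.77, 0, 0, 0], [-0.535, 0.122, -0.77, 0, 0, 0], [-0.535, 0.122, -0.77, 0, 0, 0]]

```text
clock: 13.88
eef_pos: [630.2, 203.3, 230.0]
tcp_rot: [-180.0, 0.3, 92.5]
ft_force: [0.1, -1.0, -1.8]
gripper_width: 32.2
grip_force: 60.3
```

>>> jog_arm:
  rows:
    - [[-0.15, 0.03, 0, 0, 0, 0], [-0.3, 0.07, 0, 0, 0, 0], [-0.45, 0.1, 0, 0, 0, 0], [-0.535, 0.122, 0, 0, 0, 0], [-0.535, 0.122, 0, 0, 0, 0], [-0.535, 0.122, 0, 0, 0, 0], [-0.535, 0.122, 0, 0, 0, 0], [-0.535, 0.122, 0, 0, 0, 0], [-0.535, 0.122, 0, 0, 0, 0], [-0.535, 0.122, 0, 0, 0, 0]]

```text
clock: 14.72
eef_pos: [657.6, 106.1, 231.3]
tcp_rot: [-180.0, -0.0, 93.0]
ft_force: [-0.6, 0.7, -0.6]
gripper_width: 32.0
grip_force: 60.3
```

```bash
python3 - <<'E'
from chk import *; from plan import *
st(); save('wrist','g2')
E
```

```text
14.7167 [657.6 106.1 231.3] [-1.7999e+02 -2.0000e-02  9.3020e+01] q [ 10.8  37.3 -37.1  83.7  23.4  66.8 -27. ] F [-0.6  0.7 -0.6] w 32.03357638043965 60.34664506878471
```

View pics/g2.png

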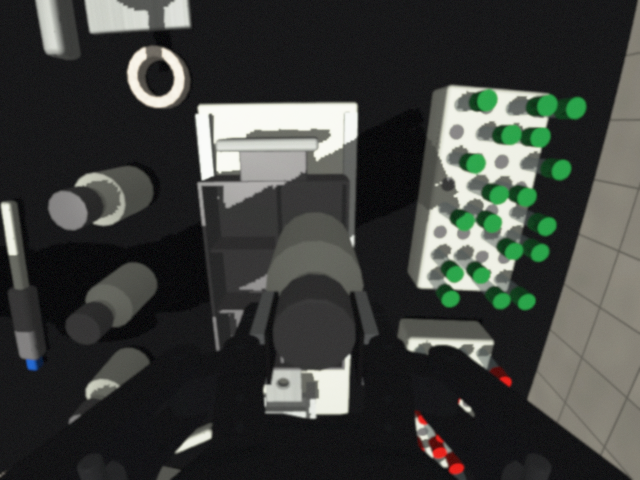

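The bottle is held upright. The carrier's +y corners are at (199,184) and (347,178).

```bash
python3 - <<'E'
from plan import *
print(px2w('g2',[(199,183),(348,178),(278,180),(216,141),(317,141),(267,376)],[66,66,66,101,101,70]))
print(w2px('g2',[(657.7,104.9,17),(591.7,101.5,17),(591.7,101.5,66)]))
E
```

```text
[[553.5 133.8  66. ]
 [686.7 145.   66. ]
 [624.5 140.   66. ]
 [579.4 172.9 101. ]
 [657.  176.7 101. ]
 [617.1 -69.8  70. ]]
[[313.2 208.1]
 [250.9 208. ]
 [241.7 219.8]]
```

>>> jog_arm:
  rows:
    - [[0, -0.008, 0.1, 0, 0, 0], [0, -0.008, 0.2, 0, 0, 0], [0, -0.008, 0.3, 0, 0, 0], [0, -0.008, 0.4, 0, 0, 0], [0, -0.008, 0.48, 0, 0, 0], [0, -0.008, 0.55, 0, 0, 0], [0, -0.008, 0.62, 0, 0, 0], [0, -0.008, 0.68, 0, 0, 0], [0, -0.008, 0.68, 0, 0, 0], [0, -0.008, 0.68, 0, 0, 0]]

```text
clock: 15.6
eef_pos: [656.7, 105.0, 95.2]
tcp_rot: [180.0, -0.0, 92.9]
ft_force: [-0.4, 0.4, -1.6]
gripper_width: 32.0
grip_force: 61.8
```

>>> jog_arm:
  rows:
    - [[0, 0, 0, 0, 0, 0], [0, 0, 0, 0, 0, 0], [0, 0, 0, 0, 0, 0], [0, 0, 0, 0, 0, 0], [0, 0, -0.1, 0, 0, 0], [0, 0, -0.2, 0, 0, 0], [0, 0, -0.35, 0, 0, 0], [0, 0, -0.5, 0, 0, 0], [0, 0, -0.68, 0, 0, 0], [0, 0, -0.68, 0, 0, 0]]
  grip: 0.6

```text
clock: 16.43
eef_pos: [660.0, 106.4, 239.2]
tcp_rot: [179.3, -0.1, 92.9]
ft_force: [1.1, 0.4, 1.3]
gripper_width: 51.0
grip_force: 0.0
```

```bash
python3 - <<'E'
from chk import *; from plan import *
check('c2',['B1','B2','B3','B5'])
s=st()
plan((655.9,105.1,231),92.9,[(455,112.5,231,92.9),(455,112.5,77,92.9)])
print('place');plan((455,112.5,231),92.9,[(589.9,101.9,231,92.9),(589.9,101.9,95,92.9)])
E
```

```text
B1 score 1.0 px 0 0 now [454.  112.5]
B2 score 0.71 px 1 0 now [451.2   2.2]
B3 score 0.94 px 0 0 now [ 429.6 -119. ]
B5 score 1.0 px 0 0 now [ 611.7 -347. ]
16.4833 [658.8 105.8 236. ] [ 1.7954e+02 -8.0000e-02  9.2910e+01] q [ 11.   36.9 -37.3  83.7  23.4  66.7 -27. ] F [-0.1 -0.  -0.2] w 51.25727506767834 0.0
  .. [0.044, -0.501, 0.0, 0, 0, 0.0]
(455, 112.5, 231, 92.9) [0.044, -0.501, 0.0, 0, 0, 0.0]
(455, 112.5, 77, 92.9) [0.0, 0.0, 0.77, 0, 0, 0.0]
place
(589.9, 101.9, 231, 92.9) [-0.087, 0.671, 0.0, 0, 0, 0.0]
(589.9, 101.9, 95, 92.9) [0.0, 0.0, 0.68, 0, 0, 0.0]
```

>>> jog_arm:
  rows:
    - [[0.02, -0.2, 0, 0, 0, 0], [0.04, -0.4, 0, 0, 0, 0], [0.06, -0.6, 0, 0, 0, 0], [0.08, -0.8, 0, 0, 0, 0], [0.088, -1, 0, 0, 0, 0], [0.088, -1, 0, 0, 0, 0], [0.088, -1, 0, 0, 0, 0], [0.088, -1, 0, 0, 0, 0], [0.088, -1, 0, 0, 0, 0], [0.088, -1, 0, 0, 0, 0]]
  grip: 1

```text
clock: 17.32
eef_pos: [457.0, 112.2, 231.3]
tcp_rot: [180.0, -0.1, 92.9]
ft_force: [0.8, 0.2, -0.2]
gripper_width: 85.4
grip_force: 0.0
```

>>> jog_arm:
  rows:
    - [[0, 0, 0.1, 0, 0, 0], [0, 0, 0.2, 0, 0, 0], [0, 0, 0.3, 0, 0, 0], [0, 0, 0.4, 0, 0, 0], [0, 0, 0.5, 0, 0, 0], [0, 0, 0.6, 0, 0, 0], [0, 0, 0.7, 0, 0, 0], [0, 0, 0.77, 0, 0, 0], [0, 0, 0.77, 0, 0, 0], [0, 0, 0.77, 0, 0, 0]]

```text
clock: 18.15
eef_pos: [455.8, 112.4, 76.8]
tcp_rot: [-179.9, -0.0, 92.9]
ft_force: [0.3, 0.1, 0.5]
gripper_width: 85.9
grip_force: 0.0
```

>>> jog_arm:
  rows:
    - [[0, 0, 0, 0, 0, 0], [0, 0, 0, 0, 0, 0], [0, 0, 0, 0, 0, 0], [0, 0, 0, 0, 0, 0], [0, 0, 0, 0, 0, 0], [0, 0, 0, 0, 0, 0], [0, 0, 0, 0, 0, 0], [0, 0, 0, 0, 0, 0], [0, 0, 0, 0, 0, 0], [0, 0, 0, 0, 0, 0]]
  grip: 0

```text
clock: 18.98
eef_pos: [456.0, 112.2, 78.1]
tcp_rot: [179.9, 0.0, 92.9]
ft_force: [-1.8, -0.0, 6.8]
gripper_width: 32.4
grip_force: 58.9
```

>>> jog_arm:
  rows:
    - [[0, 0, -0.15, 0, 0, 0], [0, 0, -0.3, 0, 0, 0], [0, 0, -0.5, 0, 0, 0], [0, 0, -0.65, 0, 0, 0], [0, 0, -0.77, 0, 0, 0], [0, 0, -0.77, 0, 0, 0], [0, 0, -0.77, 0, 0, 0], [0, 0, -0.77, 0, 0, 0], [0, 0, -0.77, 0, 0, 0], [0, 0, -0.77, 0, 0, 0]]

```text
clock: 19.82
eef_pos: [454.8, 111.8, 230.0]
tcp_rot: [-179.8, 0.0, 92.9]
ft_force: [-0.1, 0.0, -2.1]
gripper_width: 32.1
grip_force: 60.9
```

>>> jog_arm:
  rows:
    - [[-0.02, 0.15, 0, 0, 0, 0], [-0.04, 0.3, 0, 0, 0, 0], [-0.06, 0.45, 0, 0, 0, 0], [-0.08, 0.6, 0, 0, 0, 0], [-0.086, 0.669, 0, 0, 0, 0], [-0.086, 0.669, 0, 0, 0, 0], [-0.086, 0.669, 0, 0, 0, 0], [-0.086, 0.669, 0, 0, 0, 0], [-0.086, 0.669, 0, 0, 0, 0], [-0.086, 0.669, 0, 0, 0, 0]]

```text
clock: 20.65
eef_pos: [589.3, 101.9, 231.3]
tcp_rot: [-180.0, 0.0, 93.0]
ft_force: [0.6, 0.4, -2.3]
gripper_width: 32.5
grip_force: 61.0
```

>>> jog_arm:
  rows:
    - [[0, 0, 0.1, 0, 0, 0], [0, 0, 0.2, 0, 0, 0], [0, 0, 0.3, 0, 0, 0], [0, 0, 0.4, 0, 0, 0], [0, 0, 0.48, 0, 0, 0], [0, 0, 0.55, 0, 0, 0], [0, 0, 0.62, 0, 0, 0], [0, 0, 0.68, 0, 0, 0], [0, 0, 0.68, 0, 0, 0], [0, 0, 0.68, 0, 0, 0]]

```text
clock: 21.48
eef_pos: [590.4, 102.1, 95.2]
tcp_rot: [180.0, -0.0, 92.9]
ft_force: [-0.1, -0.1, -1.3]
gripper_width: 31.9
grip_force: 62.3
```

>>> jog_arm:
  rows:
    - [[0, 0, 0, 0, 0, 0], [0, 0, 0, 0, 0, 0], [0, 0, 0, 0, 0, 0], [0, 0, 0, 0, 0, 0], [0, 0, -0.1, 0, 0, 0], [0, 0, -0.2, 0, 0, 0], [0, 0, -0.35, 0, 0, 0], [0, 0, -0.5, 0, 0, 0], [0, 0, -0.68, 0, 0, 0], [0, 0, -0.68, 0, 0, 0]]
  grip: 0.55

```text
clock: 22.32
eef_pos: [593.9, 103.4, 238.5]
tcp_rot: [179.4, -0.1, 92.9]
ft_force: [0.9, 1.2, -0.3]
gripper_width: 47.3
grip_force: 0.0
```

```bash
python3 - <<'E'
from chk import *; from plan import *
check('c3',['B2','B3','B5'])
s=st()
A=(589.9,101.9,231);B=(450,1,231);C=(593.5,36,231);D=(429.8,-118.5,231);F=(597.1,-29.9,231)
for a,b in [(A,B),(B,C),(C,D),(D,F)]: plan(a,92.9,[b+(92.9,)])
E
```

```text
B2 score 0.7 px 1 0 now [451.2   2.2]
B3 score 0.94 px 0 0 now [ 429.6 -119. ]
B5 score 1.0 px 0 0 now [ 611.7 -347. ]
22.3667 [592.6 102.7 235.4] [ 1.7956e+02 -6.0000e-02  9.2900e+01] q [ 14.4  30.9 -40.   94.2  22.   62.4 -28.9] F [ 0.3  0.5 -0.1] w 46.78842267824958 0.0
(450, 1, 231, 92.9) [-0.468, -0.724, 0.0, 0, 0, 0.0]
(593.5, 36, 231, 92.9) [0.138, 0.725, 0.0, 0, 0, 0.0]
  .. [-0.365, -0.428, 0.0, 0, 0, 0.0]
(429.8, -118.5, 231, 92.9) [-0.365, -0.428, 0.0, 0, 0, 0.0]
  .. [0.2, 0.429, 0.0, 0, 0, 0.0]
(597.1, -29.9, 231, 92.9) [0.2, 0.429, 0.0, 0, 0, 0.0]
```

>>> jog_arm:
  rows:
    - [[-0.1, -0.15, 0, 0, 0, 0], [-0.2, -0.3, 0, 0, 0, 0], [-0.3, -0.46, 0, 0, 0, 0], [-0.4, -0.62, 0, 0, 0, 0], [-0.468, -0.724, 0, 0, 0, 0], [-0.468, -0.724, 0, 0, 0, 0], [-0.468, -0.724, 0, 0, 0, 0], [-0.468, -0.724, 0, 0, 0, 0], [-0.468, -0.724, 0, 0, 0, 0], [-0.468, -0.724, 0, 0, 0, 0]]
  grip: 1

```text
clock: 23.2
eef_pos: [451.1, 1.9, 231.2]
tcp_rot: [180.0, -0.1, 93.0]
ft_force: [0.7, -0.0, -0.3]
gripper_width: 85.8
grip_force: 0.0
```

```bash
python3 - <<'E'
from chk import *; from plan import *
s=st();check('c4',['B2','B3','B5'])
E
```

```text
23.2 [451.1   1.9 231.2] [ 1.7998e+02 -6.0000e-02  9.3000e+01] q [ 32.1  16.1 -43.9 115.   13.7  53.9 -15.8] F [ 0.7 -0.  -0.3] w 85.79484193979906 0.0
B2 score 0.7 px 1 0 now [451.2   2.2]
B3 score 0.95 px 0 0 now [ 429.6 -119. ]
B5 score 1.0 px 0 0 now [ 611.7 -347. ]
```

>>> jog_arm:
  rows:
    - [[0, 0, 0.1, 0, 0, 0], [0, 0, 0.2, 0, 0, 0], [0, 0, 0.3, 0, 0, 0], [0, 0, 0.4, 0, 0, 0], [0, 0, 0.5, 0, 0, 0], [0, 0, 0.6, 0, 0, 0], [0, 0, 0.7, 0, 0, 0], [0, 0, 0.77, 0, 0, 0], [0, 0, 0.77, 0, 0, 0], [0, 0, 0.77, 0, 0, 0]]

```text
clock: 24.08
eef_pos: [450.2, 1.6, 76.9]
tcp_rot: [-179.9, -0.0, 93.0]
ft_force: [1.3, 0.6, 0.6]
gripper_width: 85.3
grip_force: 0.0
```

>>> jog_arm:
  rows:
    - [[0, 0, 0, 0, 0, 0], [0, 0, 0, 0, 0, 0], [0, 0, 0, 0, 0, 0], [0, 0, 0, 0, 0, 0], [0, 0, 0, 0, 0, 0], [0, 0, 0, 0, 0, 0], [0, 0, 0, 0, 0, 0], [0, 0, 0, 0, 0, 0], [0, 0, 0, 0, 0, 0], [0, 0, 0, 0, 0, 0]]
  grip: 0

```text
clock: 24.92
eef_pos: [450.6, 0.8, 78.1]
tcp_rot: [180.0, 0.0, 92.9]
ft_force: [-2.1, 0.1, 8.3]
gripper_width: 32.1
grip_force: 58.7
```

>>> jog_arm:
  rows:
    - [[0, 0, -0.15, 0, 0, 0], [0, 0, -0.3, 0, 0, 0], [0, 0, -0.5, 0, 0, 0], [0, 0, -0.65, 0, 0, 0], [0, 0, -0.77, 0, 0, 0], [0, 0, -0.77, 0, 0, 0], [0, 0, -0.77, 0, 0, 0], [0, 0, -0.77, 0, 0, 0], [0, 0, -0.77, 0, 0, 0], [0, 0, -0.77, 0, 0, 0]]

```text
clock: 25.75
eef_pos: [449.4, 0.9, 230.0]
tcp_rot: [-179.9, -0.0, 92.9]
ft_force: [-0.7, -0.1, -1.4]
gripper_width: 32.2
grip_force: 60.5
```

>>> jog_arm:
  rows:
    - [[0.03, 0.15, 0, 0, 0, 0], [0.06, 0.3, 0, 0, 0, 0], [0.09, 0.45, 0, 0, 0, 0], [0.12, 0.6, 0, 0, 0, 0], [0.136, 0.722, 0, 0, 0, 0], [0.136, 0.722, 0, 0, 0, 0], [0.136, 0.722, 0, 0, 0, 0], [0.136, 0.722, 0, 0, 0, 0], [0.136, 0.722, 0, 0, 0, 0], [0.136, 0.722, 0, 0, 0, 0]]

```text
clock: 26.58
eef_pos: [592.2, 34.9, 231.1]
tcp_rot: [-180.0, 0.0, 92.9]
ft_force: [-0.2, -0.2, -1.3]
gripper_width: 32.1
grip_force: 60.7
```

>>> jog_arm:
  rows:
    - [[0.004, 0.004, 0.1, 0, 0, 0], [0.004, 0.004, 0.2, 0, 0, 0], [0.004, 0.004, 0.3, 0, 0, 0], [0.004, 0.004, 0.4, 0, 0, 0], [0.004, 0.004, 0.48, 0, 0, 0], [0.004, 0.004, 0.55, 0, 0, 0], [0.004, 0.004, 0.62, 0, 0, 0], [0.004, 0.004, 0.68, 0, 0, 0], [0.004, 0.004, 0.68, 0, 0, 0], [0.004, 0.004, 0.68, 0, 0, 0]]

```text
clock: 27.42
eef_pos: [594.0, 36.4, 95.0]
tcp_rot: [180.0, -0.0, 92.9]
ft_force: [-0.0, -0.5, -0.2]
gripper_width: 32.6
grip_force: 62.3
```

>>> jog_arm:
  rows:
    - [[0, 0, 0, 0, 0, 0], [0, 0, 0, 0, 0, 0], [0, 0, 0, 0, 0, 0], [0, 0, 0, 0, 0, 0], [0, 0, -0.1, 0, 0, 0], [0, 0, -0.2, 0, 0, 0], [0, 0, -0.35, 0, 0, 0], [0, 0, -0.5, 0, 0, 0], [0, 0, -0.68, 0, 0, 0], [0, 0, -0.68, 0, 0, 0]]
  grip: 0.55

```text
clock: 28.25
eef_pos: [597.7, 37.5, 238.4]
tcp_rot: [179.4, -0.0, 92.9]
ft_force: [0.6, 1.1, 1.4]
gripper_width: 46.8
grip_force: 0.0
```

>>> jog_arm:
  rows:
    - [[-0.15, -0.17, 0, 0, 0, 0], [-0.29, -0.34, 0, 0, 0, 0], [-0.43, -0.51, 0, 0, 0, 0], [-0.58, -0.68, 0, 0, 0, 0], [-0.73, -0.856, 0, 0, 0, 0], [-0.73, -0.856, 0, 0, 0, 0], [-0.73, -0.856, 0, 0, 0, 0], [-0.73, -0.856, 0, 0, 0, 0], [-0.73, -0.856, 0, 0, 0, 0], [-0.73, -0.856, 0, 0, 0, 0]]
  grip: 1

```text
clock: 29.08
eef_pos: [431.6, -117.0, 231.5]
tcp_rot: [179.9, -0.0, 93.0]
ft_force: [0.0, -0.4, -0.3]
gripper_width: 86.0
grip_force: 0.0
```

```bash
python3 - <<'E'
from chk import *; from plan import *
s=st();check('c5',['B3','B5'])
E
```

```text
29.0833 [ 431.6 -117.   231.5] [ 1.7993e+02 -3.0000e-02  9.3050e+01] q [ 47.1  15.5 -43.3 115.6  13.1  53.7   0.2] F [ 0.  -0.4 -0.3] w 86.00004024461535 0.0
B3 score 0.87 px 0 0 now [ 429.6 -119. ]
B5 score 1.0 px 0 0 now [ 611.7 -347. ]
```

>>> jog_arm:
  rows:
    - [[0, 0, 0.1, 0, 0, 0], [0, 0, 0.2, 0, 0, 0], [0, 0, 0.3, 0, 0, 0], [0, 0, 0.4, 0, 0, 0], [0, 0, 0.5, 0, 0, 0], [0, 0, 0.6, 0, 0, 0], [0, 0, 0.7, 0, 0, 0], [0, 0, 0.77, 0, 0, 0], [0, 0, 0.77, 0, 0, 0], [0, 0, 0.77, 0, 0, 0]]

```text
clock: 29.97
eef_pos: [430.6, -117.1, 76.9]
tcp_rot: [-179.9, -0.1, 93.0]
ft_force: [0.6, -0.8, 1.0]
gripper_width: 85.5
grip_force: 0.0
```

>>> jog_arm:
  rows:
    - [[0, 0, 0, 0, 0, 0], [0, 0, 0, 0, 0, 0], [0, 0, 0, 0, 0, 0], [0, 0, 0, 0, 0, 0], [0, 0, 0, 0, 0, 0], [0, 0, 0, 0, 0, 0], [0, 0, 0, 0, 0, 0], [0, 0, 0, 0, 0, 0], [0, 0, 0, 0, 0, 0], [0, 0, 0, 0, 0, 0]]
  grip: 0

```text
clock: 30.8
eef_pos: [430.5, -118.6, 78.0]
tcp_rot: [180.0, 0.1, 92.9]
ft_force: [-2.0, -0.3, 8.8]
gripper_width: 32.2
grip_force: 58.7
```

>>> jog_arm:
  rows:
    - [[0, 0, -0.15, 0, 0, 0], [0, 0, -0.3, 0, 0, 0], [0, 0, -0.5, 0, 0, 0], [0, 0, -0.65, 0, 0, 0], [0, 0, -0.77, 0, 0, 0], [0, 0, -0.77, 0, 0, 0], [0, 0, -0.77, 0, 0, 0], [0, 0, -0.77, 0, 0, 0], [0, 0, -0.77, 0, 0, 0], [0, 0, -0.77, 0, 0, 0]]

```text
clock: 31.63
eef_pos: [429.4, -118.0, 230.0]
tcp_rot: [-179.9, -0.1, 92.9]
ft_force: [-0.2, 0.1, -2.2]
gripper_width: 32.3
grip_force: 61.0
```

>>> jog_arm:
  rows:
    - [[0.07, 0.15, 0, 0, 0, 0], [0.14, 0.3, 0, 0, 0, 0], [0.21, 0.45, 0, 0, 0, 0], [0.28, 0.6, 0, 0, 0, 0], [0.35, 0.75, 0, 0, 0, 0], [0.4, 0.858, 0, 0, 0, 0], [0.4, 0.858, 0, 0, 0, 0], [0.4, 0.858, 0, 0, 0, 0], [0.4, 0.858, 0, 0, 0, 0], [0.4, 0.858, 0, 0, 0, 0]]

```text
clock: 32.47
eef_pos: [596.5, -30.7, 230.5]
tcp_rot: [-179.9, 0.0, 92.9]
ft_force: [-0.2, 0.5, -1.9]
gripper_width: 32.3
grip_force: 61.1
```

>>> jog_arm:
  rows:
    - [[0.002, 0.002, 0.1, 0, 0, 0], [0.002, 0.002, 0.2, 0, 0, 0], [0.002, 0.002, 0.3, 0, 0, 0], [0.002, 0.002, 0.4, 0, 0, 0], [0.002, 0.002, 0.48, 0, 0, 0], [0.002, 0.002, 0.55, 0, 0, 0], [0.002, 0.002, 0.62, 0, 0, 0], [0.002, 0.002, 0.68, 0, 0, 0], [0.002, 0.002, 0.68, 0, 0, 0], [0.002, 0.002, 0.68, 0, 0, 0]]

```text
clock: 33.3
eef_pos: [598.1, -29.3, 95.0]
tcp_rot: [180.0, 0.0, 92.9]
ft_force: [0.1, -0.4, -0.6]
gripper_width: 32.2
grip_force: 62.5
```

>>> jog_arm:
  rows:
    - [[0, 0, 0, 0, 0, 0], [0, 0, 0, 0, 0, 0], [0, 0, 0, 0, 0, 0], [0, 0, 0, 0, 0, 0], [0, 0, -0.1, 0, 0, 0], [0, 0, -0.2, 0, 0, 0], [0, 0, -0.35, 0, 0, 0], [0, 0, -0.5, 0, 0, 0], [0, 0, -0.68, 0, 0, 0], [0, 0, -0.68, 0, 0, 0]]
  grip: 0.55

```text
clock: 34.13
eef_pos: [602.0, -28.3, 238.5]
tcp_rot: [179.4, 0.0, 92.9]
ft_force: [1.7, 0.6, 0.7]
gripper_width: 47.1
grip_force: 0.0
```

>>> jog_arm:
  rows:
    - [[-0.2, 0, 0, 0, 0, 0], [-0.4, 0, 0, 0, 0, 0], [-0.6, 0, 0, 0, 0, 0], [-0.793, -0.003, 0, 0, 0, 0], [-0.793, -0.003, 0, 0, 0, 0], [-0.793, -0.003, 0, 0, 0, 0], [-0.793, -0.003, 0, 0, 0, 0], [-0.793, -0.003, 0, 0, 0, 0], [-0.793, -0.003, 0, 0, 0, 0], [-0.793, -0.003, 0, 0, 0, 0]]
  grip: 1

```text
clock: 34.97
eef_pos: [605.8, -186.2, 231.5]
tcp_rot: [180.0, -0.0, 93.0]
ft_force: [-0.7, 0.2, -0.0]
gripper_width: 85.4
grip_force: 0.0
```

>>> jog_arm:
  rows:
    - [[-0.2, 0, 0, 0, 0, 0], [-0.4, 0, 0, 0, 0, 0], [-0.6, 0, 0, 0, 0, 0], [-0.79, -0.003, 0, 0, 0, 0], [-0.79, -0.003, 0, 0, 0, 0], [-0.79, -0.003, 0, 0, 0, 0], [-0.79, -0.003, 0, 0, 0, 0], [-0.79, -0.003, 0, 0, 0, 0], [-0.79, -0.003, 0, 0, 0, 0], [-0.79, -0.003, 0, 0, 0, 0]]

```text
clock: 35.8
eef_pos: [613.4, -344.0, 231.6]
tcp_rot: [180.0, -0.0, 93.0]
ft_force: [-0.8, -0.1, -0.2]
gripper_width: 85.5
grip_force: 0.0
```

```bash
python3 - <<'E'
from chk import *; from plan import *
s=st();check('c6',['B5'])
plan((611.7,-346.5,231),92.9,[(662.9,-26.3,231,92.9)])
plan((662.9,-26.3,231),92.9,[(612.5,196,231,92.9)])
E
```

```text
35.8 [ 613.4 -344.   231.6] [ 1.7999e+02 -1.0000e-02  9.3040e+01] q [ 47.3  40.9 -36.4  77.2  24.5  69.7  12.2] F [-0.8 -0.1 -0.2] w 85.5120694438303 0.0
B5 score 0.84 px -1 0 now [ 610.2 -348.6]
  .. [0.793, 0.168, 0.0, 0, 0, 0.0]
(662.9, -26.3, 231, 92.9) [0.793, 0.168, 0.0, 0, 0, 0.0]
  .. [0.561, -0.098, 0.0, 0, 0, 0.0]
(612.5, 196, 231, 92.9) [0.561, -0.098, 0.0, 0, 0, 0.0]
```

>>> jog_arm:
  rows:
    - [[-0.012, -0.004, 0.1, 0, 0, 0], [-0.012, -0.004, 0.2, 0, 0, 0], [-0.012, -0.004, 0.3, 0, 0, 0], [-0.012, -0.004, 0.4, 0, 0, 0], [-0.012, -0.004, 0.5, 0, 0, 0], [-0.012, -0.004, 0.6, 0, 0, 0], [-0.012, -0.004, 0.7, 0, 0, 0], [-0.012, -0.004, 0.77, 0, 0, 0], [-0.012, -0.004, 0.77, 0, 0, 0], [-0.012, -0.004, 0.77, 0, 0, 0]]

```text
clock: 36.68
eef_pos: [612.2, -347.5, 77.1]
tcp_rot: [-180.0, -0.0, 92.9]
ft_force: [-0.1, 0.6, 0.6]
gripper_width: 85.4
grip_force: 0.0
```

>>> jog_arm:
  rows:
    - [[0, 0, 0, 0, 0, 0], [0, 0, 0, 0, 0, 0], [0, 0, 0, 0, 0, 0], [0, 0, 0, 0, 0, 0], [0, 0, 0, 0, 0, 0], [0, 0, 0, 0, 0, 0], [0, 0, 0, 0, 0, 0], [0, 0, 0, 0, 0, 0], [0, 0, 0, 0, 0, 0], [0, 0, 0, 0, 0, 0]]
  grip: 0

```text
clock: 37.52
eef_pos: [612.6, -348.3, 78.4]
tcp_rot: [180.0, 0.0, 92.9]
ft_force: [-2.1, -0.1, 6.1]
gripper_width: 31.8
grip_force: 59.7
```

>>> jog_arm:
  rows:
    - [[0, 0, -0.15, 0, 0, 0], [0, 0, -0.3, 0, 0, 0], [0, 0, -0.5, 0, 0, 0], [0, 0, -0.65, 0, 0, 0], [0, 0, -0.77, 0, 0, 0], [0, 0, -0.77, 0, 0, 0], [0, 0, -0.77, 0, 0, 0], [0, 0, -0.77, 0, 0, 0], [0, 0, -0.77, 0, 0, 0], [0, 0, -0.77, 0, 0, 0]]

```text
clock: 38.35
eef_pos: [611.3, -347.6, 229.2]
tcp_rot: [-179.8, -0.1, 92.9]
ft_force: [0.2, -0.3, -1.8]
gripper_width: 32.1
grip_force: 60.7
```

>>> jog_arm:
  rows:
    - [[0.15, 0.03, 0, 0, 0, 0], [0.3, 0.06, 0, 0, 0, 0], [0.45, 0.09, 0, 0, 0, 0], [0.6, 0.13, 0, 0, 0, 0], [0.793, 0.168, 0, 0, 0, 0], [0.793, 0.168, 0, 0, 0, 0], [0.793, 0.168, 0, 0, 0, 0], [0.793, 0.168, 0, 0, 0, 0], [0.793, 0.168, 0, 0, 0, 0], [0.793, 0.168, 0, 0, 0, 0]]

```text
clock: 39.18
eef_pos: [637.3, -189.7, 230.7]
tcp_rot: [-179.9, 0.0, 92.8]
ft_force: [0.2, 0.5, -2.6]
gripper_width: 32.4
grip_force: 60.6
```

>>> jog_arm:
  rows:
    - [[0.15, 0.03, 0, 0, 0, 0], [0.3, 0.06, 0, 0, 0, 0], [0.45, 0.09, 0, 0, 0, 0], [0.6, 0.13, 0, 0, 0, 0], [0.793, 0.168, 0, 0, 0, 0], [0.793, 0.168, 0, 0, 0, 0], [0.793, 0.168, 0, 0, 0, 0], [0.793, 0.168, 0, 0, 0, 0], [0.793, 0.168, 0, 0, 0, 0], [0.793, 0.168, 0, 0, 0, 0]]

```text
clock: 40.02
eef_pos: [663.2, -30.1, 231.0]
tcp_rot: [-180.0, 0.1, 92.7]
ft_force: [0.6, -0.7, -2.4]
gripper_width: 31.9
grip_force: 60.7
```

>>> jog_arm:
  rows:
    - [[0.012, 0, 0.1, 0, 0, 0], [0.012, 0, 0.2, 0, 0, 0], [0.012, 0, 0.3, 0, 0, 0], [0.012, 0, 0.4, 0, 0, 0], [0.012, 0, 0.48, 0, 0, 0], [0.012, 0, 0.55, 0, 0, 0], [0.012, 0, 0.62, 0, 0, 0], [0.012, 0, 0.68, 0, 0, 0], [0.012, 0, 0.68, 0, 0, 0], [0.012, 0, 0.68, 0, 0, 0]]

```text
clock: 40.85
eef_pos: [663.5, -25.5, 95.1]
tcp_rot: [180.0, -0.0, 92.9]
ft_force: [-0.9, 0.1, -2.5]
gripper_width: 32.3
grip_force: 63.0
```

>>> jog_arm:
  rows:
    - [[0, 0, 0, 0, 0, 0], [0, 0, 0, 0, 0, 0], [0, 0, 0, 0, 0, 0], [0, 0, 0, 0, 0, 0], [0, 0, -0.1, 0, 0, 0], [0, 0, -0.2, 0, 0, 0], [0, 0, -0.35, 0, 0, 0], [0, 0, -0.5, 0, 0, 0], [0, 0, -0.68, 0, 0, 0], [0, 0, -0.68, 0, 0, 0]]
  grip: 0.55

```text
clock: 41.68
eef_pos: [667.1, -24.3, 239.3]
tcp_rot: [179.3, -0.0, 92.9]
ft_force: [2.2, 0.7, 0.9]
gripper_width: 47.2
grip_force: 0.0
```

```bash
python3 - <<'E'
from chk import *; from plan import *
s=st(); plan(s['eef_pos'],s['tcp_rot'][2],[(616.5,218,231,92.9)])
E
```

```text
41.6833 [667.1 -24.3 239.3] [179.33  -0.    92.9 ] q [ 23.2  37.1 -39.   83.6  24.4  67.2 -16.5] F [2.2 0.7 0.9] w 47.20459929015071 0.0
  .. [0.611, -0.096, 0.021, 0, 0, np.float64(0.0)]
(616.5, 218, 231, 92.9) [0.611, -0.096, 0.021, 0, 0, np.float64(0.0)]
```

>>> jog_arm:
  rows:
    - [[0.2, -0.03, 0, 0, 0, 0], [0.4, -0.06, 0, 0, 0, 0], [0.605, -0.088, 0, 0, 0, 0], [0.605, -0.088, 0, 0, 0, 0], [0.605, -0.088, 0, 0, 0, 0], [0.605, -0.088, 0, 0, 0, 0], [0.605, -0.088, 0, 0, 0, 0], [0.605, -0.088, 0, 0, 0, 0], [0.605, -0.088, 0, 0, 0, 0], [0.605, -0.088, 0, 0, 0, 0]]
  grip: 0

```text
clock: 42.52
eef_pos: [639.7, 93.6, 231.2]
tcp_rot: [-180.0, 0.0, 92.8]
ft_force: [-0.7, 0.5, 0.1]
gripper_width: 0.2
grip_force: 0.0
```

>>> jog_arm:
  rows:
    - [[0.2, -0.03, 0, 0, 0, 0], [0.4, -0.06, 0, 0, 0, 0], [0.61, -0.088, 0, 0, 0, 0], [0.61, -0.088, 0, 0, 0, 0], [0.61, -0.088, 0, 0, 0, 0], [0.61, -0.088, 0, 0, 0, 0], [0.61, -0.088, 0, 0, 0, 0], [0.61, -0.088, 0, 0, 0, 0], [0.61, -0.088, 0, 0, 0, 0], [0.61, -0.088, 0, 0, 0, 0]]

```text
clock: 43.35
eef_pos: [616.0, 214.5, 231.2]
tcp_rot: [-180.0, 0.0, 92.8]
ft_force: [-0.4, 0.3, 0.2]
gripper_width: -0.2
grip_force: 0.0
```

```bash
python3 - <<'E'
from chk import *; from plan import *
s=st(); save('wrist','car_full'); save('side','side_full')
E
```

```text
43.35 [616.  214.5 231.2] [-1.800e+02  2.000e-02  9.283e+01] q [  3.1  36.8 -40.2  85.9  25.   66.5 -38.7] F [-0.4  0.3  0.2] w -0.17130323325216143 0.0
```

View pics/side_full.png

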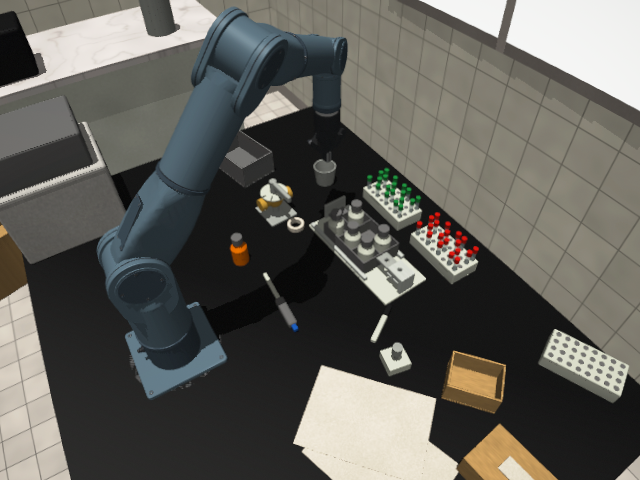

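All five white bottles stand in the carrier, around (365,230) in the side view, and none is left on the bench. Next I push the carrier home.

>>> jog_arm:
  rows:
    - [[0, 0, 0.1, 0, 0, 0], [0, 0, 0.2, 0, 0, 0], [0, 0, 0.3, 0, 0, 0], [0, 0, 0.4, 0, 0, 0], [0, 0, 0.5, 0, 0, 0], [0, 0, 0.6, 0, 0, 0], [0, 0, 0.7, 0, 0, 0], [0, 0, 0.795, 0, 0, 0], [0, 0, 0.795, 0, 0, 0], [0, 0, 0.795, 0, 0, 0]]

```text
clock: 44.28
eef_pos: [615.1, 215.2, 71.7]
tcp_rot: [-179.9, 0.0, 92.9]
ft_force: [0.1, 0.1, 0.9]
gripper_width: 0.1
grip_force: 0.0
```

>>> jog_arm:
  rows:
    - [[-0.025, 0, 0, 0, 0, 0], [-0.05, 0, 0, 0, 0, 0], [-0.07, 0, 0, 0, 0, 0], [-0.09, 0, 0, 0, 0, 0], [-0.11, 0, 0, 0, 0, 0], [-0.13, 0, 0, 0, 0, 0], [-0.15, 0, 0, 0, 0, 0], [-0.17, 0, 0, 0, 0, 0], [-0.19, 0, 0, 0, 0, 0], [-0.21, 0, 0, 0, 0, 0]]

```text
clock: 45.12
eef_pos: [617.9, 175.2, 72.6]
tcp_rot: [179.9, -0.1, 93.0]
ft_force: [1.0, 4.8, 0.4]
gripper_width: -0.5
grip_force: 2.4
```

>>> jog_arm:
  rows:
    - [[-0.02, 0, 0, 0, 0, 0], [-0.04, 0, 0, 0, 0, 0], [-0.06, 0, 0, 0, 0, 0], [-0.08, 0, 0, 0, 0, 0], [-0.1, 0, 0, 0, 0, 0], [-0.12, 0, 0, 0, 0, 0], [-0.14, 0, 0, 0, 0, 0], [-0.16, 0, 0, 0, 0, 0], [-0.175, 0, 0, 0, 0, 0], [-0.19, 0, 0, 0, 0, 0]]

```text
clock: 45.95
eef_pos: [620.3, 135.8, 72.6]
tcp_rot: [179.9, -0.0, 92.9]
ft_force: [2.7, 4.2, 0.1]
gripper_width: -0.0
grip_force: 2.3
```

>>> jog_arm:
  rows:
    - [[-0.005, 0, 0, 0, 0, 0], [-0.01, 0, 0, 0, 0, 0], [-0.015, 0, 0, 0, 0, 0], [-0.02, 0, 0, 0, 0, 0], [-0.025, 0, 0, 0, 0, 0], [-0.03, 0, 0, 0, 0, 0], [-0.035, 0, 0, 0, 0, 0], [-0.035, 0, 0, 0, 0, 0], [-0.035, 0, 0, 0, 0, 0], [-0.035, 0, 0, 0, 0, 0]]

```text
clock: 46.78
eef_pos: [620.3, 132.9, 72.7]
tcp_rot: [179.9, -0.3, 93.1]
ft_force: [3.8, 11.2, -3.9]
gripper_width: -0.0
grip_force: 5.6
```

>>> jog_arm:
  rows:
    - [[-0.003, 0, 0, 0, 0, 0], [-0.006, 0, 0, 0, 0, 0], [-0.009, 0, 0, 0, 0, 0], [-0.012, 0, 0, 0, 0, 0], [-0.015, 0, 0, 0, 0, 0], [-0.015, 0, 0, 0, 0, 0], [-0.015, 0, 0, 0, 0, 0], [-0.015, 0, 0, 0, 0, 0], [-0.015, 0, 0, 0, 0, 0], [-0.015, 0, 0, 0, 0, 0]]

```text
clock: 47.62
eef_pos: [620.3, 132.9, 72.8]
tcp_rot: [179.8, -0.6, 93.2]
ft_force: [5.1, 16.7, -6.0]
gripper_width: -0.1
grip_force: 8.4
```

>>> jog_arm:
  rows:
    - [[0.05, 0, 0, 0, 0, 0], [0.1, 0, 0, 0, 0, 0], [0.15, 0, 0, 0, 0, 0], [0.15, 0, -0.15, 0, 0, 0], [0.15, 0, -0.3, 0, 0, 0], [0.15, 0, -0.5, 0, 0, 0], [0.15, 0, -0.65, 0, 0, 0], [0.15, 0, -0.8, 0, 0, 0], [0.15, 0, -0.8, 0, 0, 0], [0.15, 0, -0.8, 0, 0, 0]]

```text
clock: 48.45
eef_pos: [619.4, 155.6, 234.0]
tcp_rot: [179.8, 0.0, 92.9]
ft_force: [-0.0, -0.4, -0.9]
gripper_width: 0.0
grip_force: 0.0
```

>>> jog_arm:
  rows:
    - [[-0.2, 0, 0, 0, 0, 0], [-0.4, 0, 0, 0, 0, 0], [-0.6, 0, 0, 0, 0, 0], [-0.8, 0, 0, 0, 0, 0], [-1, 0, 0, 0, 0, 0], [-1, 0, 0, 0, 0, 0], [-1, 0, 0, 0, 0, 0], [-1, 0, 0, 0, 0, 0], [-1, 0, 0, 0, 0, 0], [-1, 0, 0, 0, 0, 0]]

```text
clock: 49.28
eef_pos: [628.5, -42.1, 231.9]
tcp_rot: [-180.0, -0.0, 93.1]
ft_force: [0.1, 0.0, -0.1]
gripper_width: 0.2
grip_force: 0.0
```

```bash
python3 - <<'E'
from chk import *; from plan import *
s=st()
plan(s['eef_pos'],s['tcp_rot'][2],[(640,-224,231,92.9)])
E
```

```text
49.2833 [628.5 -42.1 231.9] [-1.7995e+02 -4.0000e-02  9.3080e+01] q [ 26.9  34.4 -40.   89.5  23.6  64.8 -15.3] F [ 0.1  0.  -0.1] w 0.21561343204258207 0.0
  .. [-0.456, 0.004, 0.002, 0, 0, np.float64(0.002)]
(640, -224, 231, 92.9) [-0.456, 0.005, 0.002, 0, 0, np.float64(0.002)]
```

>>> jog_arm:
  rows:
    - [[-0.2, 0, 0, 0, 0, 0], [-0.4, 0, 0, 0, 0, 0], [-0.6, 0, 0, 0, 0, 0], [-0.8, 0, 0, 0, 0, 0], [-0.91, 0.01, 0, 0, 0, 0], [-0.91, 0.01, 0, 0, 0, 0], [-0.91, 0.01, 0, 0, 0, 0], [-0.91, 0.01, 0, 0, 0, 0], [-0.91, 0.01, 0, 0, 0, 0], [-0.91, 0.01, 0, 0, 0, 0]]

```text
clock: 50.12
eef_pos: [640.5, -223.4, 232.5]
tcp_rot: [180.0, -0.0, 93.1]
ft_force: [-0.3, 0.1, -0.5]
gripper_width: -0.3
grip_force: 0.0
```

>>> jog_arm:
  rows:
    - [[0, 0, 0, 0, 0, 0], [0, 0, 0, 0, 0, 0], [0, 0, 0, 0, 0, 0], [0, 0, 0, 0, 0, 0], [0, 0, 0, 0, 0, 0], [0, 0, 0, 0, 0, 0], [0, 0, 0, 0, 0, 0], [0, 0, 0, 0, 0, 0], [0, 0, 0, 0, 0, 0], [0, 0, 0, 0, 0, 0]]
  grip: 1

```text
clock: 50.95
eef_pos: [640.1, -225.8, 232.3]
tcp_rot: [180.0, -0.0, 92.9]
ft_force: [0.3, -0.4, -0.0]
gripper_width: 85.6
grip_force: 0.0
```

```bash
python3 - <<'E'
from chk import *; from plan import *
s=st(); save('wrist','fork')
u,v=w2px('fork',[(637,-142,70)])[0].astype(int); print(u,v)
im=cv2.imread('pics/raw_fork.png'); x0,y0=u-50,max(v-50,0); print(x0,y0)
cv2.imwrite('pics/forkc.png',cv2.resize(im[y0:y0+100,x0:x0+100],None,fx=5,fy=5,interpolation=cv2.INTER_CUBIC))
E
```

```text
50.95 [ 640.1 -225.8  232.3] [180.    -0.    92.91] q [ 39.2  38.7 -37.8  81.5  24.4  68.1   1.4] F [ 0.3 -0.4 -0. ] w 85.60639626853136 0.0
314 123
264 73
```

View pics/forkc.png

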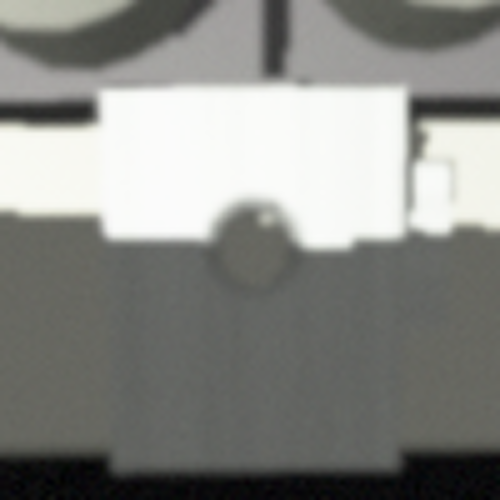

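The fork hole is centred at crop (254,246), which is pixel (314.4,121.8). Next I take the same vertical view of the pin.

>>> jog_arm:
  rows:
    - [[-0.15, -0.14, 0, 0, 0, 0], [-0.3, -0.28, 0, 0, 0, 0], [-0.45, -0.42, 0, 0, 0, 0], [-0.6, -0.56, 0, 0, 0, 0], [-0.75, -0.7, 0, 0, 0, 0], [-0.9, -0.84, 0, 0, 0, 0], [-0.95, -0.874, 0, 0, 0, 0], [-0.95, -0.874, 0, 0, 0, 0], [-0.95, -0.874, 0, 0, 0, 0], [-0.95, -0.874, 0, 0, 0, 0]]

```text
clock: 51.83
eef_pos: [476.5, -422.7, 232.5]
tcp_rot: [179.9, -0.1, 93.0]
ft_force: [-0.5, 1.2, -0.1]
gripper_width: 85.5
grip_force: 0.0
```

>>> jog_arm:
  rows:
    - [[0, 0, 0, 0, 0, 0], [0, 0, 0, 0, 0, 0], [0, 0, 0, 0, 0, 0], [0, 0, 0, 0, 0, 0], [0, 0, 0, 0, 0, 0], [0, 0, 0, 0, 0, 0], [0, 0, 0, 0, 0, 0], [0, 0, 0, 0, 0, 0], [0, 0, 0, 0, 0, 0], [0, 0, 0, 0, 0, 0]]

```text
clock: 52.67
eef_pos: [475.2, -424.4, 232.3]
tcp_rot: [-180.0, -0.0, 92.9]
ft_force: [0.8, 0.2, 0.2]
gripper_width: 85.4
grip_force: 0.0
```

```bash
python3 - <<'E'
from chk import *; from plan import *
print(px2w('fork',[(314.4,121.8)],70))
s=st(); save('wrist','pin')
u,v=w2px('pin',[(472,-341.6,88)])[0].astype(int); print(u,v)
im=cv2.imread('pics/raw_pin.png'); x0,y0=u-50,max(v-50,0); print(x0,y0)
cv2.imwrite('pics/pinc.png',cv2.resize(im[y0:y0+100,x0:x0+100],None,fx=5,fy=5,interpolation=cv2.INTER_CUBIC))
E
```

```text
[[ 637.  -140.9   70. ]]
52.6667 [ 475.2 -424.4  232.3] [-180.     -0.     92.91] q [ 63.1  34.4 -37.6  88.5  22.4  64.8  23.6] F [0.8 0.2 0.2] w 85.37010180763865 0.0
314 124
264 74
```

View pics/pinc.png

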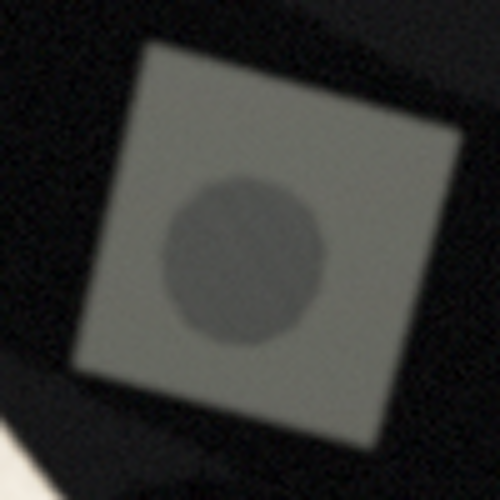

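```bash
python3 - <<'E'
from plan import *
print(px2w('pin',[(312.4,125.8),(316.7,122.9)],[88,30]))
E
```

```text
[[ 470.6 -342.9   88. ]
 [ 474.3 -339.8   30. ]]
```

>>> jog_arm:
  rows:
    - [[0.2, 0, 0, 0, 0, 0], [0.412, 0.003, 0, 0, 0, 0], [0.412, 0.003, 0, 0, 0, 0], [0.412, 0.003, 0, 0, 0, 0], [0.412, 0.003, 0.1, 0, 0, 0], [0.412, 0.003, 0.2, 0, 0, 0], [0.412, 0.003, 0.3, 0, 0, 0], [0.412, 0.003, 0.4, 0, 0, 0], [0.412, 0.003, 0.4, 0, 0, 0], [0.412, 0.003, 0.4, 0, 0, 0]]

```text
clock: 53.55
eef_pos: [471.0, -342.8, 151.7]
tcp_rot: [-179.9, -0.1, 92.9]
ft_force: [-0.0, -0.7, -0.3]
gripper_width: 85.7
grip_force: 0.0
```

>>> jog_arm:
  rows:
    - [[0, 0, 0.08, 0, 0, 0], [0, 0, 0.16, 0, 0, 0], [0, 0, 0.24, 0, 0, 0], [0, 0, 0.32, 0, 0, 0], [0, 0, 0.38, 0, 0, 0], [0, 0, 0.42, 0, 0, 0], [0, 0, 0.45, 0, 0, 0], [0, 0, 0.45, 0, 0, 0], [0, 0, 0.45, 0, 0, 0], [0, 0, 0.45, 0, 0, 0]]

```text
clock: 54.38
eef_pos: [472.2, -342.4, 63.1]
tcp_rot: [179.9, 0.0, 92.9]
ft_force: [0.2, 0.5, -0.4]
gripper_width: 85.6
grip_force: 0.0
```

```bash
python3 - <<'E'
from h import *
st(); save('wrist','pg0')
E
```

```text
54.3833 [ 472.2 -342.4   63.1] [1.7994e+02 5.0000e-02 9.2920e+01] q [ 55.2  41.7 -32.6 103.1  30.9  44.3   9.5] F [ 0.2  0.5 -0.4] w 85.63493220621294 0.0
```

Close on the head, then lift.

>>> jog_arm:
  rows:
    - [[0, 0, 0, 0, 0, 0], [0, 0, 0, 0, 0, 0], [0, 0, 0, 0, 0, 0], [0, 0, 0, 0, 0, 0], [0, 0, 0, 0, 0, 0], [0, 0, 0, 0, 0, 0], [0, 0, 0, 0, 0, 0], [0, 0, 0, 0, 0, 0], [0, 0, 0, 0, 0, 0], [0, 0, 0, 0, 0, 0]]
  grip: 0

```text
clock: 55.27
eef_pos: [471.8, -342.2, 62.5]
tcp_rot: [180.0, 0.0, 92.9]
ft_force: [-0.3, 0.4, 4.0]
gripper_width: 23.3
grip_force: 58.6
```

```bash
python3 - <<'E'
from h import *
s=st(); print(s['wrist_torque'])
E
```

```text
55.2667 [ 471.8 -342.2   62.5] [1.7998e+02 2.0000e-02 9.2920e+01] q [ 55.2  41.8 -32.5 103.1  30.9  44.2   9.5] F [-0.3  0.4  4. ] w 23.32526850714954 58.609212040901184
[0.01502375 0.08291982 0.02032442]
```

>>> jog_arm:
  rows:
    - [[0, 0, -0.03, 0, 0, 0], [0, 0, -0.06, 0, 0, 0], [0, 0, -0.1, 0, 0, 0], [0, 0, -0.15, 0, 0, 0], [0, 0, -0.25, 0, 0, 0], [0, 0, -0.4, 0, 0, 0], [0, 0, -0.55, 0, 0, 0], [0, 0, -0.7, 0, 0, 0], [0, 0, -0.7, 0, 0, 0], [0, 0, -0.7, 0, 0, 0]]

```text
clock: 56.1
eef_pos: [472.6, -342.7, 204.8]
tcp_rot: [179.8, 0.2, 92.9]
ft_force: [0.5, 0.3, -1.6]
gripper_width: 23.2
grip_force: 58.9
```

>>> jog_arm:
  rows:
    - [[0, 0, 0, 0, 0, 0], [0, 0, 0, 0, 0, 0], [0, 0, 0, 0, 0, 0], [0, 0, 0, 0, 0, 0], [0, 0, 0, 0, 0, 0], [0, 0, 0, 0, 0, 0], [0, 0, 0, 0, 0, 0], [0, 0, 0, 0, 0, 0], [0, 0, 0, 0, 0, 0], [0, 0, 0, 0, 0, 0]]

```text
clock: 56.93
eef_pos: [471.6, -342.1, 202.3]
tcp_rot: [-180.0, 0.0, 92.9]
ft_force: [0.7, -0.9, -1.3]
gripper_width: 23.2
grip_force: 58.9
```

```bash
python3 - <<'E'
from h import *
s=st(); save('wrist','held'); p=s['eef_pos']
R=Ro.from_euler('xyz',s['tcp_rot'],degrees=True)
tip=p+R.apply([0,0,57]); head=p+R.apply([0,0,-25]); neck=p+R.apply([0,0,5])
print(w2px('held',[tip,neck,head]))
im=cv2.imread('pics/raw_held.png'); u,v=w2px('held',[neck])[0].astype(int); x0,y0=u-60,v-80; print(x0,y0)
cv2.imwrite('pics/heldc.png',cv2.resize(im[y0:y0+120,x0:x0+120],None,fx=5,fy=5,interpolation=cv2.INTER_CUBIC))
E
```

```text
56.9333 [ 471.6 -342.1  202.3] [-180.      0.     92.92] q [ 59.8  31.3 -38.8  98.5  22.5  58.2  16. ] F [ 0.7 -0.9 -1.3] w 23.19279990800571 58.910754919052124
[[312.6 262.3]
 [312.1 302.4]
 [311.8 338.3]]
252 222
```

View pics/heldc.png

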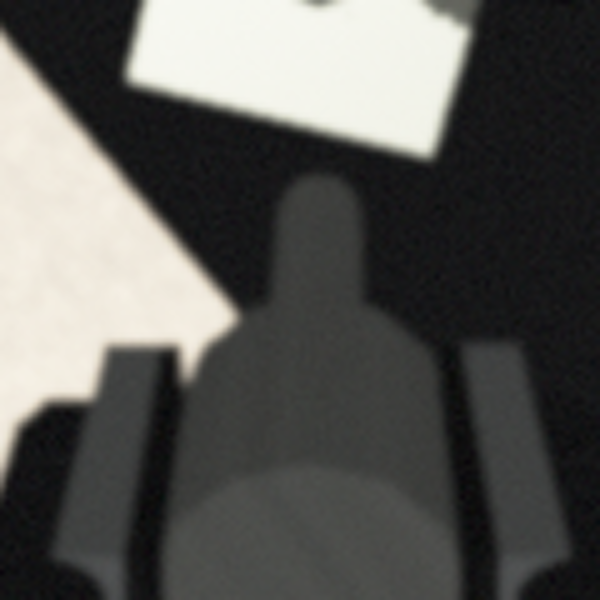

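The pin is held nearly upright, its tip at crop (319,180). I carry it over the fork hole.

>>> jog_arm:
  rows:
    - [[0.12, 0.11, 0, 0, 0, 0], [0.24, 0.22, 0, 0, 0, 0], [0.36, 0.33, 0, 0, 0, 0], [0.48, 0.43, 0, 0, 0, 0], [0.6, 0.54, 0, 0, 0, 0], [0.72, 0.65, 0, 0, 0, 0], [0.84, 0.76, 0, 0, 0, 0], [0.96, 0.867, 0, 0, 0, 0], [0.96, 0.867, 0, 0, 0, 0], [0.96, 0.867, 0, 0, 0, 0]]

```text
clock: 57.82
eef_pos: [636.0, -138.4, 202.3]
tcp_rot: [180.0, -0.1, 93.2]
ft_force: [0.4, -1.5, -0.6]
gripper_width: 23.3
grip_force: 59.1
```

>>> jog_arm:
  rows:
    - [[0, 0, 0.08, 0, 0, 0], [0, 0, 0.16, 0, 0, 0], [0, 0, 0.24, 0, 0, 0], [0, 0, 0.3, 0, 0, 0], [0, 0, 0.3, 0, 0, 0], [0, 0, 0.3, 0, 0, 0], [0, 0, 0.3, 0, 0, 0], [0, 0, 0.3, 0, 0, 0], [0, 0, 0.3, 0, 0, 0], [0, 0, 0.3, 0, 0, 0]]

```text
clock: 58.65
eef_pos: [635.4, -141.6, 143.0]
tcp_rot: [179.9, 0.0, 92.9]
ft_force: [0.2, -0.6, -1.3]
gripper_width: 23.6
grip_force: 59.1
```

```bash
python3 - <<'E'
from h import *
s=st(); save('wrist','over'); p=s['eef_pos']
tip=p+np.array([0,0,-56.5])
print('tip',w2px('over',[tip])[0],'hole',w2px('over',[(637,-140.9,70),(635,-141.6,70)]))
im=cv2.imread('pics/raw_over.png'); u,v=w2px('over',[tip])[0].astype(int); x0,y0=u-50,v-60; print(x0,y0)
cv2.imwrite('pics/overc.png',cv2.resize(im[y0:y0+100,x0:x0+100],None,fx=6,fy=6,interpolation=cv2.INTER_CUBIC))
E
```

```text
58.65 [ 635.4 -141.6  143. ] [1.7994e+02 2.0000e-02 9.2910e+01] q [ 32.8  41.6 -36.6  90.3  28.   57.5  -9.3] F [ 0.2 -0.6 -1.3] w 23.592906597733183 59.131468534469604
tip [312.4 262.6] hole [[314.9 252.5]
 [311.9 253.3]]
262 202
```

View pics/overc.png

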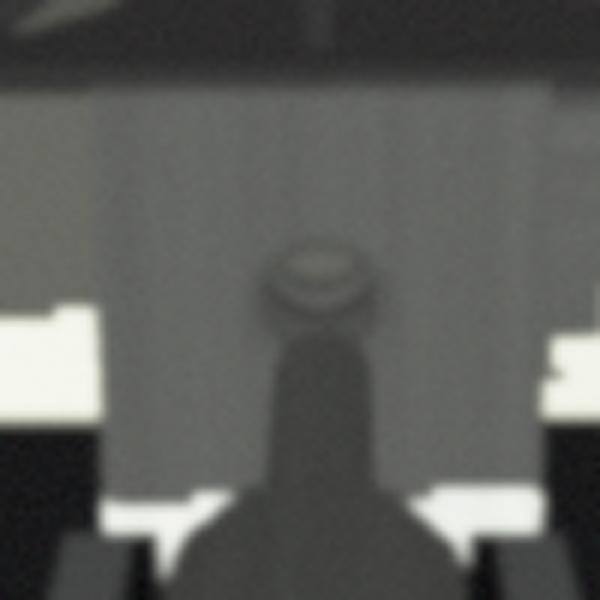

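The tip is at crop (324,340) and the hole centre at about (321,294). That is aligned sideways to within 0.5 mm, and about 1 mm further toward +y is needed.

>>> jog_arm:
  rows:
    - [[0.005, -0.001, 0.02, 0, 0, 0], [0.005, -0.001, 0.04, 0, 0, 0], [0.005, -0.001, 0.055, 0, 0, 0], [0.005, -0.001, 0.065, 0, 0, 0], [0.005, -0.001, 0.075, 0, 0, 0], [0.005, -0.001, 0.085, 0, 0, 0], [0.005, -0.001, 0.095, 0, 0, 0], [0.005, -0.001, 0.105, 0, 0, 0], [0.005, -0.001, 0.11, 0, 0, 0], [0.005, -0.001, 0.11, 0, 0, 0]]

```text
clock: 59.53
eef_pos: [634.8, -140.7, 120.1]
tcp_rot: [-180.0, 0.0, 92.9]
ft_force: [0.7, -0.5, -1.4]
gripper_width: 23.4
grip_force: 59.1
```

>>> jog_arm:
  rows:
    - [[0, 0, 0.01, 0, 0, 0], [0, 0, 0.02, 0, 0, 0], [0, 0, 0.03, 0, 0, 0], [0, 0, 0.04, 0, 0, 0], [0, 0, 0.05, 0, 0, 0], [0, 0, 0.055, 0, 0, 0], [0, 0, 0.06, 0, 0, 0], [0, 0, 0.06, 0, 0, 0], [0, 0, 0.06, 0, 0, 0], [0, 0, 0.06, 0, 0, 0]]

```text
clock: 60.37
eef_pos: [634.8, -140.6, 108.3]
tcp_rot: [180.0, 0.0, 92.9]
ft_force: [-0.7, -1.5, -1.0]
gripper_width: 23.5
grip_force: 59.1
```

>>> jog_arm:
  rows:
    - [[0, 0, 0.015, 0, 0, 0], [0, 0, 0.03, 0, 0, 0], [0, 0, 0.045, 0, 0, 0], [0, 0, 0.06, 0, 0, 0], [0, 0, 0.08, 0, 0, 0], [0, 0, 0.1, 0, 0, 0], [0, 0, 0.12, 0, 0, 0], [0, 0, 0.14, 0, 0, 0], [0, 0, 0.155, 0, 0, 0], [0, 0, 0.155, 0, 0, 0]]

```text
clock: 61.2
eef_pos: [634.5, -140.5, 76.5]
tcp_rot: [-180.0, -0.0, 92.9]
ft_force: [0.5, -1.1, -0.3]
gripper_width: 23.1
grip_force: 59.1
```

>>> jog_arm:
  rows:
    - [[0, 0, 0.004, 0, 0, 0], [0, 0, 0.008, 0, 0, 0], [0, 0, 0.01, 0, 0, 0], [0, 0, 0.01, 0, 0, 0], [0, 0, 0.01, 0, 0, 0], [0, 0, 0.01, 0, 0, 0], [0, 0, 0.01, 0, 0, 0], [0, 0, 0.01, 0, 0, 0], [0, 0, 0.01, 0, 0, 0], [0, 0, 0.01, 0, 0, 0]]

```text
clock: 62.03
eef_pos: [634.8, -140.5, 75.3]
tcp_rot: [180.0, -0.0, 92.9]
ft_force: [1.5, -0.6, -1.7]
gripper_width: 23.5
grip_force: 59.1
```

>>> jog_arm:
  rows:
    - [[0, 0, 0, 0, 0, 0], [0, 0, 0, 0, 0, 0], [0, 0, 0, 0, 0, 0], [0, 0, 0, 0, 0, 0], [0, 0, 0, 0, 0, 0], [0, 0, -0.1, 0, 0, 0], [0, 0, -0.25, 0, 0, 0], [0, 0, -0.4, 0, 0, 0], [0, 0, -0.6, 0, 0, 0], [0, 0, -0.78, 0, 0, 0]]
  grip: 0.7

```text
clock: 62.87
eef_pos: [634.5, -140.3, 233.1]
tcp_rot: [-180.0, -0.0, 92.9]
ft_force: [0.5, -0.3, 0.6]
gripper_width: 59.7
grip_force: 0.0
```

>>> jog_arm:
  rows:
    - [[-0.2, 0, 0, 0, 0, 0], [-0.4, 0, 0, 0, 0, 0], [-0.4, 0, 0, 0, 0, 0], [-0.4, 0, 0, 0, 0, 0], [-0.4, 0, 0, 0, 0, 0], [-0.4, 0, 0, 0, 0, 0], [-0.4, 0, 0, 0, 0, 0], [-0.4, 0, 0, 0, 0, 0], [-0.4, 0, 0, 0, 0, 0], [-0.4, 0, 0, 0, 0, 0]]

```text
clock: 63.7
eef_pos: [638.9, -219.9, 231.3]
tcp_rot: [-180.0, -0.0, 93.0]
ft_force: [-0.4, -0.2, 0.7]
gripper_width: 59.9
grip_force: 0.0
```

```bash
python3 - <<'E'
from h import *
s=st(); save('wrist','pinin'); save('scene','s_pin'); save('side','d_pin')
c=np.array([635.5,-141.5])
for z in (100,106,118):
    print(z,w2px('pinin',[(c[0],c[1],z),(c[0]+13,c[1],z)]).tolist())
im=cv2.imread('pics/raw_pinin.png'); u,v=w2px('pinin',[(c[0],c[1],100)])[0].astype(int)
g=cv2.cvtColor(im,cv2.COLOR_BGR2GRAY)[v-40:v+40,u-45:u+45]
cs=cv2.HoughCircles(cv2.resize(g,None,fx=4,fy=4,interpolation=cv2.INTER_CUBIC),cv2.HOUGH_GRADIENT,1,40,param1=60,param2=20,minRadius=40,maxRadius=100)
print([[ (u-45)+a[0]/4,(v-40)+a[1]/4,a[2]/4] for a in cs[0][:4]] if cs is not None else None)
E
```

```text
63.7 [ 638.9 -219.9  231.3] [-180.     -0.     92.96] q [ 39.1  38.6 -38.2  82.1  24.6  67.8   0.7] F [-0.4 -0.2  0.7] w 59.88960464800145 0.0
100 [[313.7, 130.1], [330.7, 131.0]]
106 [[313.7, 130.2], [331.1, 131.1]]
118 [[313.6, 130.3], [331.9, 131.3]]
None
```

>>> jog_arm:
  rows:
    - [[0.2, 0, 0, 0, 0, 0], [0.4, 0.003, 0, 0, 0, 0], [0.4, 0.003, 0, 0, 0, 0], [0.4, 0.003, 0, 0, 0, 0], [0.4, 0.003, 0, 0, 0, 0], [0.4, 0.003, 0.1, 0, 0, 0], [0.4, 0.003, 0.2, 0, 0, 0], [0.4, 0.003, 0.3, 0, 0, 0], [0.4, 0.003, 0.4, 0, 0, 0], [0.4, 0.003, 0.5, 0, 0, 0]]
  grip: 0

```text
clock: 64.68
eef_pos: [635.2, -142.7, 130.1]
tcp_rot: [-180.0, 0.1, 92.8]
ft_force: [0.8, -0.1, -1.0]
gripper_width: 0.3
grip_force: 0.0
```

>>> jog_arm:
  rows:
    - [[0, 0, 0.03, 0, 0, 0], [0, 0, 0.06, 0, 0, 0], [0, 0, 0.09, 0, 0, 0], [0, 0, 0.11, 0, 0, 0], [0, 0, 0.12, 0, 0, 0], [0, 0, 0.13, 0, 0, 0], [0, 0, 0.14, 0, 0, 0], [0, 0, 0.145, 0, 0, 0], [0, 0, 0.145, 0, 0, 0], [0, 0, 0.145, 0, 0, 0]]

```text
clock: 65.52
eef_pos: [635.5, -140.5, 102.5]
tcp_rot: [180.0, 0.0, 92.9]
ft_force: [1.5, -0.0, 0.0]
gripper_width: -0.2
grip_force: 0.0
```

>>> jog_arm:
  rows:
    - [[0, 0, 0.003, 0, 0, 0], [0, 0, 0.006, 0, 0, 0], [0, 0, 0.009, 0, 0, 0], [0, 0, 0.012, 0, 0, 0], [0, 0, 0.015, 0, 0, 0], [0, 0, 0.018, 0, 0, 0], [0, 0, 0.018, 0, 0, 0], [0, 0, 0.018, 0, 0, 0], [0, 0, 0.018, 0, 0, 0], [0, 0, 0.018, 0, 0, 0]]

```text
clock: 66.35
eef_pos: [635.7, -140.5, 100.1]
tcp_rot: [180.0, 0.0, 92.9]
ft_force: [-4.0, 0.6, 10.0]
gripper_width: -0.0
grip_force: 5.3
```

The closed fingers met the pin head at 100 mm, so the pin is fully seated. Now the lever.

>>> jog_arm:
  rows:
    - [[0, 0, -0.1, 0, 0, 0], [0, 0, -0.25, 0, 0, 0], [0, 0, -0.4, 0, 0, 0], [0, 0, -0.55, 0, 0, 0], [0, 0, -0.68, 0, 0, 0], [0, 0, -0.68, 0, 0, 0], [0, 0, -0.68, 0, 0, 0], [0, 0, -0.68, 0, 0, 0], [0, 0, -0.68, 0, 0, 0], [0, 0, -0.68, 0, 0, 0]]
  grip: 0

```text
clock: 67.18
eef_pos: [634.6, -140.5, 233.2]
tcp_rot: [-179.9, -0.0, 92.9]
ft_force: [0.3, -0.8, -0.5]
gripper_width: 0.2
grip_force: 0.0
```

```bash
python3 - <<'E'
from plan import *
s=st(); 
h=np.radians(274.2);g=(477.5+75*np.cos(h),325.5+75*np.sin(h));print(g)
plan(s['eef_pos'],s['tcp_rot'][2],[(g[0],g[1],231,94.2)])
arc((477.5,325.5),75,110,274.2,229.2)
E
```

```text
67.1833 [ 634.6 -140.5  233.2] [-1.7986e+02 -3.0000e-02  9.2920e+01] q [ 34.2  36.2 -39.2  86.1  24.   66.4  -6.4] F [ 0.3 -0.8 -0.5] w 0.17861223729641001 0.0
(np.float64(482.99286478457236), np.float64(250.70141420816566))
  .. [0.664, -0.219, 0.004, 0, 0, np.float64(-0.009)]
  .. [0.666, -0.214, 0.004, 0, 0, np.float64(-0.009)]
(np.float64(482.99286478457236), np.float64(250.70141420816566), 231, 94.2) [0.667, -0.209, 0.004, 0, 0, np.float64(-0.009)]
[[0.001, -0.029, 0.0, 0, 0, np.float64(0.1)], [0.005, -0.059, 0.0, 0, 0, np.float64(0.2)], [0.01, -0.088, 0.0, 0, 0, np.float64(0.3)], [0.018, -0.116, 0.0, 0, 0, np.float64(0.4)], [0.029, -0.144, 0.0, 0, 0, np.float64(0.5)], [0.041, -0.17, 0.0, 0, 0, np.float64(0.6)], [0.055, -0.196, 0.0, 0, 0, np.float64(0.7)], [0.072, -0.22, 0.0, 0, 0, np.float64(0.8)], [0.09, -0.244, 0.0, 0, 0, np.float64(0.9)], [0.11, -0.265, 0.0, 0, 0, np.float64(1.0)]]
```

>>> jog_arm:
  rows:
    - [[0.2, -0.06, 0, 0, 0, 0], [0.4, -0.13, 0, 0, 0, 0], [0.6, -0.2, 0, 0, 0, 0], [0.8, -0.26, 0, 0, 0, -0.02], [1, -0.325, 0, 0, 0, -0.028], [1, -0.325, 0, 0, 0, -0.028], [1, -0.325, 0, 0, 0, -0.028], [1, -0.325, 0, 0, 0, -0.028], [1, -0.325, 0, 0, 0, -0.028], [1, -0.325, 0, 0, 0, -0.028]]
  grip: 1

```text
clock: 68.02
eef_pos: [560.7, 54.1, 234.2]
tcp_rot: [-180.0, 0.0, 94.0]
ft_force: [1.1, -0.0, 0.2]
gripper_width: 85.7
grip_force: 0.0
```

>>> jog_arm:
  rows:
    - [[0.2, -0.06, 0, 0, 0, 0], [0.4, -0.13, 0, 0, 0, 0], [0.6, -0.2, 0, 0, 0, 0], [0.8, -0.25, 0, 0, 0, 0], [0.99, -0.294, 0, 0, 0, 0], [0.99, -0.294, 0, 0, 0, 0], [0.99, -0.294, 0, 0, 0, 0], [0.99, -0.294, 0, 0, 0, 0], [0.99, -0.294, 0, 0, 0, 0], [0.99, -0.294, 0, 0, 0, 0]]

```text
clock: 68.85
eef_pos: [488.2, 247.2, 234.4]
tcp_rot: [-180.0, 0.0, 94.0]
ft_force: [-1.4, -0.7, -0.7]
gripper_width: 85.4
grip_force: 0.0
```

>>> jog_arm:
  rows:
    - [[0, 0, 0, 0, 0, 0], [0, 0, 0, 0, 0, 0], [0, 0, 0, 0, 0, 0], [0, 0, 0, 0, 0, 0], [0, 0, 0, 0, 0, 0], [0, 0, 0, 0, 0, 0], [0, 0, 0, 0, 0, 0], [0, 0, 0, 0, 0, 0], [0, 0, 0, 0, 0, 0], [0, 0, 0, 0, 0, 0]]

```text
clock: 69.68
eef_pos: [487.2, 249.2, 234.7]
tcp_rot: [-180.0, 0.0, 94.2]
ft_force: [-0.5, -0.1, 0.1]
gripper_width: 85.4
grip_force: 0.0
```

```bash
python3 - <<'E'
from plan import *
s=st(); save('wrist','lev1')
g=(483,250.7)
plan(s['eef_pos'],s['tcp_rot'][2],[(g[0],g[1],231,94.2),(g[0],g[1],110,94.2)])
E
```

```text
69.6833 [487.2 249.2 234.7] [-180.      0.     94.18] q [  3.2  27.3 -46.  101.7  22.3  60.5 -46.7] F [-0.5 -0.1  0.1] w 85.35206031360083 0.0
(483, 250.7, 231, 94.2) [0.009, -0.02, 0.018, 0, 0, np.float64(0.0)]
(483, 250.7, 110, 94.2) [0.0, 0.0, 0.605, 0, 0, 0.0]
```

```bash
cat > lev.py <<'E'
from h import *
def lever(fn,h,c=(477.5,325.5),rs=range(52,98,5),w=24,show=True):
    "bright-edge midpoints of the lever's top face in cross profiles; fits its line"
    g=cv2.GaussianBlur(cv2.cvtColor(cv2.imread(f'pics/raw_{fn}.png'),cv2.COLOR_BGR2GRAY),(3,3),0).astype(np.float32)
    e=np.array([np.cos(np.radians(h)),np.sin(np.radians(h))]); n=np.array([-e[1],e[0]]); t=np.arange(-w,w+.1,.5); M=[]
    for r in rs:
        P=np.c_[np.array(c)+r*e+t[:,None]*n,np.full(len(t),138.)]; q=w2px(fn,P).astype(np.float32)
        v=cv2.remap(g,q[:,0][None],q[:,1][None],cv2.INTER_LINEAR)[0]
        d=np.gradient(v); i=d.argmax(); j=d.argmin(); M.append((r,t[i],t[j],(t[i]+t[j])/2))
        if show: print(r,t[i],t[j],v[::8].astype(int))
    return np.array(M)
E
python3 - <<'E'
from lev import *
lever('lev1',274.2)
E
```

```text
52 -6.5 24.0 [ 22  21  22  22  26  78  83  81  96 105 105 106  85]
57 19.5 7.5 [ 23  22  22  23  24  77  83  81  30   9  12  71 108]
62 22.5 7.5 [23 23 23 19 15 77 83 81 29 11  9 10 97]
67 22.5 8.0 [23 23 18 11 19 78 84 81 33  8  9 11 92]
72 -6.5 7.5 [ 24  16   8  10  13  78  82  80  32  10  19  72 104]
77 -6.5 -22.5 [ 16   9   9  10  14  77  83  80  83  89  93 103 105]
82 -6.5 22.0 [ 10  10  11   9  14  78  83  80  93 106 101  79  16]
87 -6.5 7.5 [11  9  9  8 16 78 83 80 32 10  9 10  9]
92 -6.5 7.5 [10  9  9  9 16 79 83 80 31 10  8 10  9]
97 -6.5 7.0 [ 9  9 10  9 12 74 81 78 24 10  9 10  8]
```

>>> jog_arm:
  rows:
    - [[0.009, -0.02, 0.1, 0, 0, 0], [0.009, -0.02, 0.2, 0, 0, 0], [0.009, -0.02, 0.3, 0, 0, 0], [0.009, -0.02, 0.4, 0, 0, 0], [0.009, -0.02, 0.5, 0, 0, 0], [0.009, -0.02, 0.6, 0, 0, 0], [0.009, -0.02, 0.62, 0, 0, 0], [0.009, -0.02, 0.62, 0, 0, 0], [0.009, -0.02, 0.62, 0, 0, 0], [0.009, -0.02, 0.62, 0, 0, 0]]

```text
clock: 70.57
eef_pos: [483.9, 251.3, 112.0]
tcp_rot: [179.9, -0.1, 94.2]
ft_force: [0.6, -0.5, -0.1]
gripper_width: 85.6
grip_force: 0.0
```

>>> jog_arm:
  rows:
    - [[0, 0, 0, 0, 0, 0], [0, 0, 0, 0, 0, 0], [0, 0, 0, 0, 0, 0], [0, 0, 0, 0, 0, 0], [0, 0, 0, 0, 0, 0], [0, 0, 0, 0, 0, 0], [0, 0, 0, 0, 0, 0], [0, 0, 0, 0, 0, 0], [0, 0, 0, 0, 0, 0], [0, 0, 0, 0, 0, 0]]
  grip: 0

```text
clock: 71.4
eef_pos: [482.7, 250.6, 110.9]
tcp_rot: [-180.0, 0.0, 94.2]
ft_force: [-3.1, -2.0, 6.0]
gripper_width: 12.8
grip_force: 58.7
```

>>> jog_arm:
  rows:
    - [[0.001, -0.029, 0, 0, 0, 0.1], [0.005, -0.059, 0, 0, 0, 0.2], [0.01, -0.088, 0, 0, 0, 0.3], [0.018, -0.116, 0, 0, 0, 0.4], [0.029, -0.144, 0, 0, 0, 0.5], [0.041, -0.17, 0, 0, 0, 0.6], [0.055, -0.196, 0, 0, 0, 0.7], [0.072, -0.22, 0, 0, 0, 0.8], [0.09, -0.244, 0, 0, 0, 0.9], [0.11, -0.265, 0, 0, 0, 1]]

```text
clock: 72.23
eef_pos: [428.9, 268.4, 110.9]
tcp_rot: [179.9, -0.0, 48.9]
ft_force: [0.5, -1.5, 2.3]
gripper_width: 13.1
grip_force: 58.6
```

>>> jog_arm:
  rows:
    - [[0, 0, 0, 0, 0, 0], [0, 0, 0, 0, 0, 0], [0, 0, 0, 0, 0, 0], [0, 0, 0, 0, 0, 0], [0, 0, 0, 0, 0, 0], [0, 0, 0, 0, 0, 0], [0, 0, 0, 0, 0, 0], [0, 0, 0, 0, 0, 0], [0, 0, 0, 0, 0, 0], [0, 0, 0, 0, 0, 0]]

```text
clock: 73.07
eef_pos: [429.0, 268.3, 110.9]
tcp_rot: [180.0, 0.0, 49.3]
ft_force: [-1.1, -2.4, 5.8]
gripper_width: 13.5
grip_force: 59.5
```

>>> jog_arm:
  rows:
    - [[0, 0, 0, 0, 0, 0], [0, 0, 0, 0, 0, 0], [0, 0, 0, 0, 0, 0], [0, 0, 0, 0, 0, 0], [0, 0, 0, 0, 0, 0], [0, 0, 0, 0, 0, 0], [0, 0, -0.1, 0, 0, 0], [0, 0, -0.25, 0, 0, 0], [0, 0, -0.4, 0, 0, 0], [0, 0, -0.6, 0, 0, 0]]
  grip: 1

```text
clock: 73.9
eef_pos: [427.3, 267.9, 230.4]
tcp_rot: [-179.9, 0.2, 49.2]
ft_force: [1.0, -0.4, -0.6]
gripper_width: 85.3
grip_force: 0.0
```

>>> jog_arm:
  rows:
    - [[0, 0, 0, 0, 0, 0], [0, 0, 0, 0, 0, 0], [0, 0, 0, 0, 0, 0], [0, 0, 0, 0, 0, 0], [0, 0, 0, 0, 0, 0], [0, 0, 0, 0, 0, 0], [0, 0, 0, 0, 0, 0], [0, 0, 0, 0, 0, 0], [0, 0, 0, 0, 0, 0], [0, 0, 0, 0, 0, 0]]

```text
clock: 74.73
eef_pos: [428.6, 268.7, 230.6]
tcp_rot: [-180.0, 0.0, 49.2]
ft_force: [0.5, 0.5, -0.5]
gripper_width: 85.6
grip_force: 0.0
```

```bash
python3 - <<'E'
from lev import *
st(); save('wrist','lev2'); M=lever('lev2',229.2)
E
```

```text
74.7333 [428.6 268.7 230.6] [-1.7999e+02  1.0000e-02  4.9180e+01] q [ -8.2  20.5 -35.4 108.1  14.2  55.8 -90.8] F [ 0.5  0.5 -0.5] w 85.60164703143653 0.0
52 -6.0 8.0 [24 24 24 22 24 78 84 83 40 10 10 11 10]
57 -6.0 8.0 [24 24 24 23 24 78 84 83 40 11 10 10  8]
62 -6.0 7.5 [23 23 24 24 25 79 85 82 40  8 10  9 10]
67 -6.0 8.0 [23 24 23 24 25 78 85 83 37 11 10 11 10]
72 -6.0 8.0 [24 23 23 23 25 78 85 82 39  9  9 11 10]
77 -6.5 8.0 [22 23 22 22 25 78 85 81 39  9  9  9  9]
82 -6.5 7.5 [23 22 23 24 24 77 86 82 38 11  8 11  8]
87 -6.5 8.0 [23 24 22 23 26 78 84 82 39 10 11 11  9]
92 -6.5 7.5 [24 23 23 23 25 78 84 82 40  9 10  8 11]
97 -5.5 7.5 [23 23 23 23 23 72 83 79 28  8 10  9  8]
```

```bash
python3 - <<'E'
from h import *
save('scene','fin'); t=cv2.imread('pics/raw_scene0.png'); im=cv2.imread('pics/raw_fin.png')
u,v=w2px('scene0',[(454,112.5,105)])[0].round().astype(int); T=t[v-7:v+8,u-9:u+10]
for n,(x,y) in {'B4':(656,105),'B1':(590,102),'B2':(593.5,36),'B3':(597,-30),'B5':(663,-26)}.items():
    x+=3; y-=56; u,v=w2px('fin',[(x,y,122)])[0].round().astype(int)
    r=cv2.matchTemplate(im[v-17:v+18,u-19:u+20],T,cv2.TM_CCOEFF_NORMED); _,s,_,(i,j)=cv2.minMaxLoc(r); print(n,round(s,2),i-10,j-10)
for n,(u,v) in {'tape':(368,226),'jar':(462,234),'bin':(456,150),'box':(162,415),'marker':(257,234),'park':(193,340),'orange':(307,183),'wand':(240,325)}.items():
    T=t[v-16:v+16,u-18:u+18]; r=cv2.matchTemplate(im[v-24:v+24,u-26:u+26],T,cv2.TM_CCOEFF_NORMED); _,s,_,(i,j)=cv2.minMaxLoc(r); print(n,round(s,2),i-8,j-8)
E
```

```text
B4 0.48 0 -1
B1 0.56 -2 -4
B2 0.74 -1 1
B3 0.83 -1 0
B5 0.72 1 -1
tape 0.78 0 0
jar 1.0 0 0
bin 1.0 0 0
box 1.0 0 0
marker 0.88 -8 5
park 0.81 0 0
orange 1.0 0 0
wand 1.0 0 0
```

```bash
python3 - <<'E'
from h import *
for f in ('scene0','fin','c5'):
    im=cv2.imread(f'pics/raw_{f}.png').astype(int)[235:265,210:250]; m=(im[...,0]-im[...,2]>60); y,x=np.nonzero(m); print(f,m.sum(),x.mean()+210,y.mean()+235)
print(workorder.hand_in())
E
```

```text
scene0 39 225.2051282051282 249.76923076923077
fin 40 225.3 249.775
c5 36 224.97222222222223 249.91666666666666
the job is handed in; nothing more can be done
None
```

The job is done and handed in at about 75 s on the robot's clock: valve shut first, all five white bottles in the carrier, carrier home, pin fully down, and the valve lever last set at half open.

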